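Refill the spring-fed coupling magazine

TASK

Refill the empty magazine with the three loose yellow couplings: lay them in its cradle one at a time, steel stem towards the tube, and push each in against the spring until the catch snaps up behind it, so that all three end up lined up in the tube, held by the shut catch. The tube holds just three: push gently and stop when the last one has clicked in, do not ram the stack against the bottom, and leave the other things on the bench where they are.

Things in the scene. Friction and masses are not known exactly. Their poses are not given: they have to be found in the camera images.
- saddle: fixed clamp straps holding the magazine tube (square aluminium, 33 mm outside, 172 mm long, far end closed). Origin on the tube's axis, 82 mm above the bench, where the open mouth is when the tube is clamped at mid setting; the tube may sit up to 12 mm farther in or out along x: see or feel. x points into the tube (away from the robot, 16 degrees below level), y level, z square to both, upwards
- cradle_mid (a point): nominal middle of the floor of the blue loading cradle fixed to the tube's mouth: saddle x = -40, z = -12.5 mm. The cradle runs 80 mm out from the mouth (shifts with the tube), open above and at its outer end. A coupling on its floor is on the tube's axis. 45 degree cheeks rise to z = -8 mm, 11 mm from the middle, so fingers can straddle a coupling down to z = -12 mm
- catch (a joint): sprung steel catch in the cradle's floor, red tab at its side (+y), rad. 0 = up, shut: a ramp rises towards the tube to a square shoulder, 4 mm high, 8 mm out from the mouth. A coupling pushed in presses it down (0.13 rad, 0.8 N); it snaps up behind the coupling's tail and holds it. If the tail has not passed the shoulder, the spring pushes the coupling back out. It need not be touched
- follower (a joint): white plug on a damped spring (2 N tube empty, 7 N full; a slow push takes 5 to 13 N in all) in the tube, 12 mm inside the mouth when empty. Value: how far it is pushed in, m: 0.028, 0.076, 0.124 with one, two, three couplings on the catch; solid stop at 0.127, so the third may go only 3 mm past its click. Bore 27.4 mm wide, z = -12.5 to 15 mm, mouth flared 3 mm, top there z = 21 mm
- coupling_a: loose coupling, one of three alike, lying on the bench, 50 g: yellow octagonal plastic body, 25 mm across flats, 40 mm long, nose edge bevelled over 4 mm; steel stem 12 mm dia., 8 mm long at the nose; 48 mm in all; tail flat. Origin on its axis at mid body (12.5 mm above the bench); x axis towards the nose (stem); tail face at x = -20 mm, stem tip at +28 mm
- coupling_b: loose coupling, one of three alike, lying on the bench, 50 g: yellow octagonal plastic body, 25 mm across flats, 40 mm long, nose edge bevelled over 4 mm; steel stem 12 mm dia., 8 mm long at the nose; 48 mm in all; tail flat. Origin on its axis at mid body (12.5 mm above the bench); x axis towards the nose (stem); tail face at x = -20 mm, stem tip at +28 mm
- coupling_c: loose coupling, one of three alike, lying on the bench, 50 g: yellow octagonal plastic body, 25 mm across flats, 40 mm long, nose edge bevelled over 4 mm; steel stem 12 mm dia., 8 mm long at the nose; 48 mm in all; tail flat. Origin on its axis at mid body (12.5 mm above the bench); x axis towards the nose (stem); tail face at x = -20 mm, stem tip at +28 mm
- coupling_a_nose (a point): tip of that coupling's steel stem
- coupling_b_nose (a point): tip of that coupling's steel stem
- coupling_c_nose (a point): tip of that coupling's steel stem
- mug: white mug, 81 mm dia., 97 mm tall, bystander; origin under its middle
- glue_bottle: white glue bottle with red spout, 42 mm dia., 121 mm tall, bystander; origin under its middle
- whisk_head: loose steel whisk head, 144 mm long, 39 mm high, lying on the bench, bystander; origin under its middle
- box_cutter: orange cutter, 158 mm long, 17 mm high, lying at the front of the bench, bystander; origin under its middle
There are look-alikes about, which are no part of the job. Leave any red look-alike of the coupling_a alone.

How it is judged:
By the outcome, as a careful person would: the job done as asked, in the order asked, and still so for the second after the job is handed in, with the robot touching nothing.
It also fails if it takes over 72 s, if anything falls off the work surface, if the arm or the gripper's body presses on something with over 40 N, if the wrist force passes 120 N, or if a joint passes its speed limit or range.

ROBOT

A 7-joint arm with a two-finger parallel gripper is mounted at the origin on a cart in front of the work surface, level with it; the furniture and walls round the work are solid. World frame = base frame: x ahead of the robot, y to its left, z up, the work surface at z = 0. Lengths are in m, angles in degrees, forces in N, time in s.
With the tool pointing down it reaches from about 0.425 to 1.025 m from the base axis. Payload 3.6 kg.
Tool frame: the origin (TCP) lies on the centre line of the jaws, within the pads' length; the fingertips stand 14 mm ahead of it and the grasp point (between the pads) lies 5 mm behind it; z points along the fingers, y is the line along which they close (so a half turn about z gives the same grasp; the last joint's range is limited). The gripper opens to 85 mm and grips with 20 to 120 N. Pads are 22 mm wide; open, the fingers measure 114 mm over their backs; the gripper's body (76 mm by 85 mm) begins 54 mm behind the grasp point. The pads swing forward as they close: fully open they stand 13 mm farther back than shut.
Start: joints at [-69.7, 33.873, 2.773, 92.16, -1.908, 54.013, -1.931], TCP at [0.314, 0.654, 0.224] pointing down, gripper open.
Joint ranges: [-153.93, 153.93], [-27.13, 128.08], [-72.61, 78.16], [10.71, 143.7], [-87.88, 267.88], [4.46, 118.87], [-176.78, 176.78]. Speed limits (degrees/s): [147.25, 147.25, 180, 180, 180, 180, 180].

INTERFACE

Orientations are given as [roll, pitch, yaw] about the fixed x, y, z axes, in that order (R = Rz(yaw) Ry(pitch) Rx(roll)).
In Python, from workcell import r, optics gives the robot as it stands.
- The arm moves only by the tool step_arm, never from a script. Its arguments are lists of equal length, an entry for each row: "offset": the shift along the tool's x, y, z in cm, a list of three; "spin": the turn about the tool's z in rad; "fingers": the opening in per cent of the stroke, from 0 (shut) to 100 (fully open). In form: {"offset": [[tx, ty, tz], ...], "spin": [spin, ...], "fingers": [fingers, ...]}. A call has 1 to 8 rows; each row shifts and turns the commanded pose from where the row before left it, along the tool's axes as they then stand; what a row does not reach is not made up. A row lasts 1/12 s, in which the tool goes at most 41.7 mm and 7.16 degrees, less where a joint would pass 70% of its speed; a pose out of reach is approached as far as the arm can. A call with a gripper value outside its range is refused whole. The fingers move at their own pace and stop on an object; "grip_force" is the grip in N (left out, the last holds). Time passes only in rows, so rows that do not move let the fingers close. It gives the time, the measured TCP pose, the force, the opening and the grip force at its end, in the units of the state.
- r.state(): the state, without advancing time (a new reading comes with each control period).
- optics.snapshot(name): name is "scene" or "top" or "wrist"; returns a dict with "image" (480x640x3 uint8, red, green, blue), "range_z" (480x640 float32, m along the optical axis (not along the pixel's ray), 0 where there is no reading), "mtx" (3x3 intrinsics, pixels), "world_from_camera" (4x4, takes a point from camera to world coordinates). Camera axes: x right, y down, z forward; pixel columns grow to the right and rows downward; lengths in m; the calibration is good to about 2 mm. The wrist camera is an equidistant fisheye: a pixel r from the principal point sees the ray r / f radians off the axis. A picture is of the moment at which its call begins.
- r.job_done(): hands the job in; it is judged then, once.
The state is a dict: "time": time; "joint_pos": joint angles; "qvel": joint speeds; "tau": joint torques, N m; "tcp_pos": TCP position; "tool_rot": TCP orientation; "contact_force": force on the tool from outside, world axes, zero at the start; "wrist_torque": the same for the moment, N m; "finger_gap": opening from 0.0 (shut) to 1.0 (fully open); "grip_force": force on a finger pad.
Only numpy, scipy, OpenCV 4.12 (cv2) and the standard library are available. Lean on these libraries where they do the work, as an engineer would, in place of code of your own. Each camera call takes 0.05 s, during which the arm holds its last target. There are 200 camera calls.

## Working session

There is one attempt and no reset: what is moved stays moved. The work goes in short steps, Python scripts to look and compute and a tool call to move; the robot and the scene stay as the last step left them, time stands still between calls to the robot, and variables do not carry over. Pictures are saved under pics/ and viewed, at most 10 in all, crops included, and the job is handed in when it is done.

Besides the shell and the picture viewer there is one more tool, called as a command line: name --pt "numbers of a row" for each row, then --argument value for the rest. step_arm: Moves the arm, as the interface text tells. Its arguments: {"type":"object","properties":{"offset":{"type":"array"},"spin":{"type":"array"},"fingers":{"type":"array"},"grip_force":{"type":"number"}},"required":["offset","spin","fingers"]}

```bash
ls; mkdir -p pics
python3 - <<'E'
from workcell import r, optics
import cv2,numpy as np
s=r.state();print(s)
for n in("scene","top"):
    d=optics.snapshot(n);cv2.imwrite(f"pics/{n}0.png",d["image"][:,:,::-1]);np.savez(f"{n}0.npz",**d);print(n,d["mtx"].tolist(),d["world_from_camera"].round(4).tolist())
E
```

```text
pics
{'time': 0.0, 'joint_pos': array([-69.69988966,  33.92744559,   2.76838156,  92.23839312,
        -1.90852153,  54.01091747,  -1.93166868]), 'qvel': array([ 0.1344873 ,  0.03855453, -0.07823819, -0.04398552,  0.03838656,
        0.11142434,  0.08558938]), 'tau': array([ 2.70539949e-04, -5.48692882e+01,  1.54686168e+00, -1.98131132e+01,
        9.52052884e-03,  8.95809877e-03,  5.56534360e-06]), 'tcp_pos': array([0.31354822, 0.65274104, 0.22320681]), 'tool_rot': array([-1.79869605e+02,  7.55687679e-03,  1.54345322e+02]), 'contact_force': array([-0.34602045, -0.44692614, -0.45108238]), 'wrist_torque': array([-0.00124995,  0.02392549, -0.00984403]), 'grip_force': 0.0, 'finger_gap': 1.0022350677995002}
scene [[559.11267067381, 0.0, 321.32782926041193], [0.0, 559.11267067381, 230.08660405633987], [0.0, 0.0, 1.0]] [[0.8364, -0.3091, 0.4526, 0.0941], [-0.548, -0.4861, 0.6807, -0.5687], [0.0096, -0.8174, -0.5759, 0.6619], [0.0, 0.0, 0.0, 1.0]]
top [[621.9973133199703, 0.0, 310.2591319494708], [0.0, 621.9973133199703, 243.8183997831245], [0.0, 0.0, 1.0]] [[-0.0015, -0.99, 0.1412, 0.368], [-0.9997, 0.0046, 0.022, 0.1087], [-0.0224, -0.1411, -0.9897, 1.243], [0.0, 0.0, 0.0, 1.0]]
```

View pics/scene0.png

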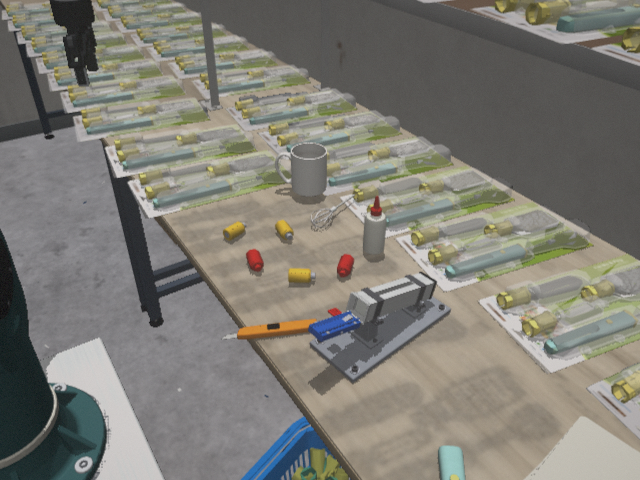

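View pics/top0.png

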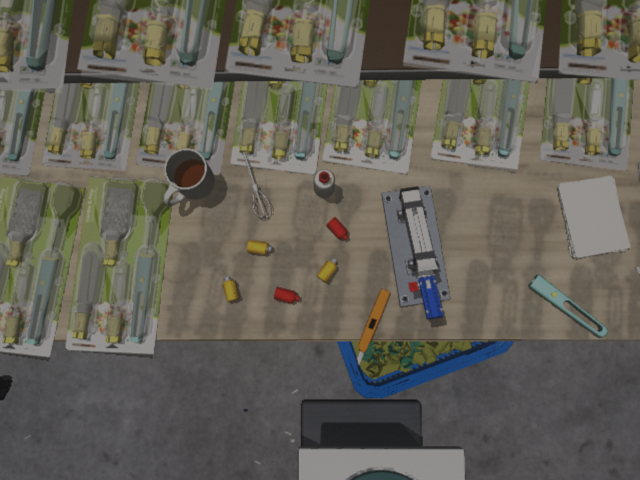

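The top view shows yellow couplings at (259,248), (231,290) and (328,271). Red look-alikes are at (338,229) and (287,295), and yellow items in the blister packs and basket are not loose. I take the three yellow ones, as they are loose octagonal bodies with a stem. The magazine has its blue cradle at (431,298) and its mouth near (425,275). Next I'll measure them and make an enlarged crop.

```bash
cat > h.py <<'E'
import numpy as np,cv2
def cloud(d):
    K=d["mtx"];z=d["range_z"].astype(float);v,u=np.indices(z.shape)
    P=np.stack([(u-K[0,2])/K[0,0]*z,(v-K[1,2])/K[1,1]*z,z],-1)
    T=d["world_from_camera"];return P@T[:3,:3].T+T[:3,3]
def comps(mask,mn):
    n,l,s,c=cv2.connectedComponentsWithStats(mask.astype(np.uint8));return [(l==i,c[i]) for i in range(1,n) if s[i,4]>=mn]
E
python3 - <<'E'
from h import *
for n in("top","scene"):
    d=dict(np.load(n+"0.npz"));P=cloud(d);im=d["image"];hsv=cv2.cvtColor(im,cv2.COLOR_RGB2HSV);H,S,V=hsv[...,0].astype(int),hsv[...,1],hsv[...,2]
    print(n)
    reg=(P[...,0]>.4)&(P[...,0]<.8)&(abs(P[...,1]-.1)<.42)&(d["range_z"]>0)&(P[...,2]>-.03)
    for nm,m in(("yel",(H>18)&(H<32)&(S>150)&(V>90)),("blue",(H>105)&(H<125)&(S>150)),("red",((H<6)|(H>174))&(S>170)&(V>80)),("orange",(H>9)&(H<18)&(S>190))):
        for k,c in comps(m&reg,50 if nm!="red" else 15):
            q=P[k];top=q[q[:,2]>np.percentile(q[:,2],50)];w,E=np.linalg.eigh(np.cov(q[:,:2].T))
            a=E[:,1];t=(q[:,:2]-q[:,:2].mean(0))@a
            print(nm,c.round(0),k.sum(),"med",np.median(q,0).round(4),"top",top.mean(0).round(4),"zmax",q[:,2].max().round(3),"yaw",np.degrees(np.arctan2(a[1],a[0])).round(1),"len",np.ptp(t).round(3))
    # magazine
    m=(P[...,0]>.4)&(P[...,0]<.8)&(P[...,1]<.02)&(P[...,1]>-.15)&(P[...,2]>.04)
    for k,c in comps(m,50):
        q=P[k];w,E=np.linalg.eigh(np.cov(q.T));print("mag",c.round(),k.sum(),q.mean(0).round(4),q.min(0).round(3),q.max(0).round(3),E[:,2].round(3))
d=dict(np.load("top0.npz"));im=d["image"]
cv2.imwrite("pics/crop.png",np.hstack([cv2.resize(im[220:310,210:360],None,fx=3,fy=3,interpolation=2),cv2.resize(im[190:325,380:460],None,fx=2,fy=2,interpolation=2)])[:,:,::-1])
E
```

```text
top
yel [257. 247.] 216 med [0.5363 0.242  0.0235] top [0.5374 0.2429 0.0257] zmax 0.032 yaw 82.4 len 0.039
yel [327. 271.] 223 med [0.4886 0.103  0.0232] top [0.4901 0.1034 0.0258] zmax 0.031 yaw 141.9 len 0.038
yel [230. 290.] 220 med [0.4511 0.2936 0.0233] top [0.4508 0.2931 0.0254] zmax 0.031 yaw -165.2 len 0.038
blue [431. 297.] 511 med [ 0.4326 -0.0891  0.0834] top [ 0.4185 -0.0904  0.0885] zmax 0.098 yaw -170.1 len 0.073
red [322. 178.] 27 med [0.6555 0.1118 0.0961] top [0.6573 0.1107 0.1027] zmax 0.122 yaw -143.1 len 0.017
red [337. 228.] 221 med [0.5729 0.0826 0.0223] top [0.5746 0.083  0.0253] zmax 0.031 yaw -138.8 len 0.045
red [413. 286.] 53 med [ 0.4528 -0.058   0.0715] top [ 0.4512 -0.0583  0.0732] zmax 0.077 yaw -156.4 len 0.015
red [285. 295.] 234 med [0.4407 0.1854 0.023 ] top [0.4422 0.1874 0.0253] zmax 0.032 yaw 74.9 len 0.046
mag [458.  40.] 10363 [ 0.7445 -0.0666  0.475 ] [ 0.693 -0.15   0.433] [0.8   0.02  0.504] [-0.053 -0.992  0.112]
mag [421. 252.] 2601 [ 0.5199 -0.0745  0.0751] [ 0.401 -0.108  0.04 ] [ 0.651 -0.04   0.11 ] [-0.982 -0.134  0.134]
scene
yel [2
[... 268 characters left out ...]
9 0.024 ] zmax 0.028 yaw 146.4 len 0.036
blue [332. 324.] 447 med [ 0.4314 -0.0924  0.0849] top [ 0.4159 -0.0948  0.0896] zmax 0.097 yaw -172.1 len 0.075
red [254. 257.] 142 med [0.4433 0.1823 0.0233] top [0.4448 0.1828 0.0245] zmax 0.027 yaw 74.3 len 0.038
red [345. 261.] 134 med [0.5779 0.079  0.0235] top [0.5793 0.0794 0.0249] zmax 0.028 yaw 45.7 len 0.037
red [334. 311.] 50 med [ 0.4569 -0.0607  0.0718] top [ 0.4536 -0.0621  0.0731] zmax 0.075 yaw 179.0 len 0.018
mag [520.  23.] 5038 [ 0.7262 -0.0797  0.4648] [ 0.697 -0.15   0.436] [0.8   0.02  0.498] [-0.058  0.991 -0.123]
mag [374. 305.] 3476 [ 0.5176 -0.0847  0.0737] [ 0.4   -0.112  0.04 ] [ 0.655 -0.044  0.104] [-0.982 -0.122  0.143]
```

View pics/crop.png

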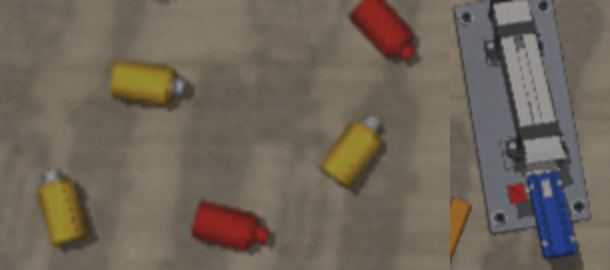

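The crop shows the three yellow couplings with grey steel stems: A (259,248) nose right, B (231,290) nose up, C (328,271) nose up-right. The two red ones have red stems and stay put. Next I fit the tube axis.

Run:
```python
from h import *
for n in("top","scene"):
    d=dict(np.load(n+"0.npz"));P=cloud(d);hsv=cv2.cvtColor(d["image"],cv2.COLOR_RGB2HSV);H,S=hsv[...,0],hsv[...,1]
    blue=(H>105)&(H<125)&(S>120)
    m=(P[...,0]>.38)&(P[...,0]<.68)&(P[...,1]<-.02)&(P[...,1]>-.15)&(P[...,2]>.035)&(P[...,2]<.15)
    print(n,"blue range x",np.percentile(P[m&blue][:,0],[0,2,98,100]).round(4))
    C=[]
    for x in np.arange(.395,.66,.01):
        k=m&(abs(P[...,0]-x)<.005);q=P[k]
        if len(q)<15: continue
        zt=np.percentile(q[:,2],90);t=q[q[:,2]>zt-.006]
        C.append((x,(np.percentile(t[:,1],3)+np.percentile(t[:,1],97))/2,zt,np.ptp(np.percentile(t[:,1],[3,97])),blue[k].mean()))
    C=np.array(C);print(C.round(4))
    k=(C[:,0]>.48)&(C[:,0]<.62);a=np.polyfit(C[k,0],C[k,1],1);b=np.polyfit(C[k,0],C[k,2],1);print("y(x)",a,np.degrees(np.arctan(a[0])),"z(x)",b,np.degrees(np.arctan(b[0])))
```

```text
top blue range x [0.394  0.396  0.4708 0.473 ]
[[ 0.395  -0.0934  0.0952  0.0273  0.8393]
 [ 0.405  -0.0933  0.0963  0.0273  0.8068]
 [ 0.415  -0.092   0.0921  0.0266  0.9231]
 [ 0.425  -0.0897  0.0889  0.0275  0.9551]
 [ 0.435  -0.0887  0.0861  0.0274  0.9655]
 [ 0.445  -0.0872  0.0834  0.0278  0.8273]
 [ 0.455  -0.0787  0.0796  0.0398  0.3776]
 [ 0.465  -0.0848  0.0784  0.0281  0.53  ]
 [ 0.475  -0.0821  0.0785  0.0369  0.1346]
 [ 0.485  -0.0812  0.1031  0.0344  0.    ]
 [ 0.495  -0.0802  0.0986  0.0319  0.    ]
 [ 0.505  -0.0781  0.0966  0.0336  0.    ]
 [ 0.515  -0.078   0.0941  0.0352  0.    ]
 [ 0.525  -0.076   0.0898  0.0327  0.    ]
 [ 0.535  -0.0742  0.0864  0.0319  0.    ]
 [ 0.545  -0.0732  0.0835  0.0322  0.    ]
 [ 0.555  -0.0716  0.081   0.0321  0.    ]
 [ 0.565  -0.0695  0.078   0.0328  0.    ]
 [ 0.575  -0.0691  0.0747  0.0321  0.    ]
 [ 0.585  -0.0673  0.0721  0.0318  0.    ]
 [ 0.595  -0.0654  0.0694  0.0324  0.    ]
 [ 0.605  -0.0633  0.0669  0.0339  0.    ]
 [ 0.615  -0.0634  0.0661  0.0344  0.    ]
 [ 0.625  -0.0622  0.0608  0.0314  0.    ]
 [ 0.635  -0.06    0.
[... 775 characters left out ...]
 0.525  -0.0805  0.0896  0.0331  0.    ]
 [ 0.535  -0.0789  0.0864  0.0324  0.    ]
 [ 0.545  -0.0764  0.0835  0.0323  0.    ]
 [ 0.555  -0.0754  0.0806  0.0327  0.    ]
 [ 0.565  -0.0734  0.0776  0.0339  0.    ]
 [ 0.575  -0.0726  0.0748  0.0327  0.    ]
 [ 0.585  -0.0712  0.0717  0.033   0.    ]
 [ 0.595  -0.0704  0.0691  0.0319  0.    ]
 [ 0.605  -0.0673  0.0661  0.0338  0.    ]
 [ 0.615  -0.0671  0.0649  0.0338  0.    ]
 [ 0.625  -0.0661  0.062   0.0352  0.    ]
 [ 0.635  -0.0636  0.0578  0.0326  0.    ]
 [ 0.645  -0.0628  0.0552  0.0331  0.    ]
 [ 0.655  -0.0676  0.0541  0.024   0.    ]]
y(x) [ 0.14243111 -0.15446149] 8.106179269248345 z(x) [-0.28897782  0.24125932] -16.118121103471168
```

step_arm --pt "0 0 0" --spin '[0.1]' --fingers '[100]' --grip_force 30

```text
time: 0.18
tcp_pos: [0.3139, 0.6529, 0.2236]
tool_rot: [-179.9, -0.0, 148.5]
contact_force: [0.3, 0.9, -0.3]
finger_gap: 0.997
grip_force: 0.0
```

```bash
cat >> h.py <<'E'
def plan(p,yaw,p2,yaw2,n=None):
    "rows (tool cm, spin rad) from pose to pose, tool pointing down"
    p,p2=np.array(p,float),np.array(p2,float);dy=(yaw2-yaw+180)%360-180
    n=n or int(max(np.ceil(np.linalg.norm(p2-p)/.039),np.ceil(abs(dy)/7.0),1))
    off=[]
    for i in range(n):
        a=np.radians(yaw+dy*i/n);x=np.array([np.cos(a),np.sin(a),0]);y=np.array([np.sin(a),-np.cos(a),0])
        d=(p2-p)/n*100;off.append([round(float(x@d),2),round(float(y@d),2),round(float(-d[2]),2)])
    print(n,"rows spin",round(-np.radians(dy)/n,4));[print(off[i:i+8]) for i in range(0,n,8)]
E
python3 -c "
from h import *
plan([.3139,.6529,.2236],148.5,[.4525,.2905,.18],198)"
```

```text
11 rows spin -0.0785
[[-2.8, -2.15, 0.4], [-2.62, -2.36, 0.4], [-2.42, -2.56, 0.4], [-2.22, -2.74, 0.4], [-1.99, -2.91, 0.4], [-1.76, -3.06, 0.4], [-1.51, -3.19, 0.4], [-1.26, -3.29, 0.4]]
[[-1.0, -3.38, 0.4], [-0.73, -3.45, 0.4], [-0.46, -3.5, 0.4]]
```

step_arm --pt "-2.8 -2.15 0.4" --pt "-2.62 -2.36 0.4" --pt "-2.42 -2.56 0.4" --pt "-2.22 -2.74 0.4" --pt "-1.99 -2.91 0.4" --pt "-1.76 -3.06 0.4" --pt "-1.51 -3.19 0.4" --pt "-1.26 -3.29 0.4" --spin '[-0.0785,-0.0785,-0.0785,-0.0785,-0.0785,-0.0785,-0.0785,-0.0785]' --fingers '[100,100,100,100,100,100,100,100]'

```text
time: 0.85
tcp_pos: [0.4153, 0.3883, 0.1919]
tool_rot: [-180.0, -0.0, -175.2]
contact_force: [1.1, -0.4, 0.5]
finger_gap: 1.0
grip_force: 0.0
```

step_arm --pt "-1.0 -3.38 0.4" --pt "-0.73 -3.45 0.4" --pt "-0.46 -3.5 0.4" --pt "0 0 0" --pt "0 0 0" --spin '[-0.0785,-0.0785,-0.0785,0,0]' --fingers '[100,100,100,100,100]'

```text
time: 1.27
tcp_pos: [0.4541, 0.2878, 0.1798]
tool_rot: [-179.9, -0.1, -162.3]
contact_force: [-1.2, 1.3, -0.1]
finger_gap: 1.002
grip_force: 0.0
```

```bash
cat >> h.py <<'E'
def fcloud(d):
    "equidistant fisheye: world points"
    K=d["mtx"];z=d["range_z"].astype(float);v,u=np.indices(z.shape)
    a,b=(u-K[0,2])/K[0,0],(v-K[1,2])/K[1,1];th=np.hypot(a,b);k=np.where(th>1e-6,np.tan(np.minimum(th,1.5))/np.maximum(th,1e-6),1)
    P=np.stack([a*k*z,b*k*z,z],-1);T=d["world_from_camera"];return P@T[:3,:3].T+T[:3,3]
def look(name):
    from workcell import r,optics
    d=optics.snapshot("wrist");cv2.imwrite(f"pics/{name}.png",d["image"][:,:,::-1]);np.savez(name+".npz",**d)
    s=r.state();print("tcp",s["tcp_pos"].round(4),s["tool_rot"].round(1),"t",s["time"]);return d,fcloud(d)
def yellow(d,P,mn=60):
    hsv=cv2.cvtColor(d["image"],cv2.COLOR_RGB2HSV);H,S,V=hsv[...,0],hsv[...,1],hsv[...,2]
    m=(H>18)&(H<32)&(S>150)&(V>70)&(P[...,2]<.15)&(P[...,2]>.008)&(d["range_z"]>0)&(abs(P[...,1]-.1)<.35)&(P[...,0]>.4)&(P[...,0]<.7)
    for k,c in comps(m,mn):
        q=P[k];t=q[q[:,2]>np.percentile(q[:,2],95)-.005]
        (cx,cy),(w,h),an=cv2.minAreaRect((t[:,:2]*1000).astype(np.float32))
        if w<h: an+=90
        print("yel px",c.round(),k.sum(),"top centre",round(cx,1),round(cy,1),"size",round(max(w,h),1),round(min(w,h),1),"yaw",round(an,1),"ztop",t[:,2].max().round(4))
E
python3 - <<'E'
from h import *
d,P=look("w1");print(d["mtx"].tolist(),d["world_from_camera"].round(3).tolist());yellow(d,P)
E
```

```text
tcp [0.4535 0.2904 0.1802] [-180.    -0.  -162.1] t 1.3167
[[371.64829954431775, 0.0, 316.21101117418874], [0.0, 371.64829954431775, 234.2812018573215], [0.0, 0.0, 1.0]] [[-0.305, 0.905, 0.296, 0.379], [0.952, 0.29, 0.092, 0.264], [-0.002, 0.31, -0.951, 0.33], [0.0, 0.0, 0.0, 1.0]]
yel px [118. 192.] 923 top centre 492.4 103.2 size 39.0 21.3 yaw 147.0 ztop 0.0285
yel px [323. 211.] 1241 top centre 455.0 293.4 size 39.9 20.4 yaw 17.5 ztop 0.028
yel px [242. 279.] 1070 top centre 541.1 241.6 size 39.0 20.8 yaw 84.9 ztop 0.029
```

View pics/w1.png

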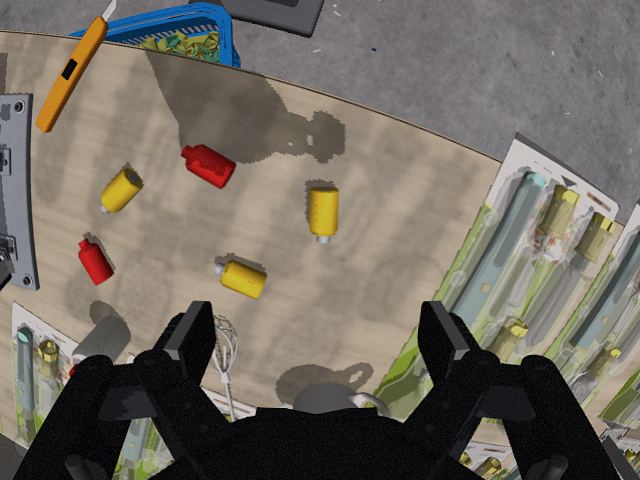

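The wrist view has coupling B at (323,211) with its steel stem at (323,238). A is at (242,279) and C at (118,192), and all three measure about 39 x 21 mm across the top. Next, descend on B.

```bash
python3 -c "
from h import *
plan([.4535,.2904,.1802],197.9,[.4543,.2925,.0165],197.5,6)"
```

```text
6 rows spin 0.0012
[[-0.02, 0.03, 2.73], [-0.02, 0.03, 2.73], [-0.02, 0.03, 2.73], [-0.02, 0.03, 2.73], [-0.02, 0.03, 2.73], [-0.02, 0.03, 2.73]]
```

step_arm --pt "-0.02 0.04 2.9" --pt "-0.02 0.04 2.9" --pt "-0.02 0.03 2.9" --pt "-0.02 0.03 2.9" --pt "-0.02 0.03 2.9" --pt "-0.02 0.03 1.9" --pt "0 0 0" --pt "0 0 0" --spin '[0,0,0,0,0,0,0,0]' --fingers '[60,60,60,60,60,60,15,15]' --grip_force 30

```text
time: 1.98
tcp_pos: [0.4525, 0.2953, 0.0157]
tool_rot: [180.0, -0.1, -161.8]
contact_force: [0.9, 0.3, 0.7]
finger_gap: 0.328
grip_force: 0.0
```

step_arm --pt "0 0 0" --pt "0 0 0" --pt "0 0 0" --pt "0 0 0" --spin '[0,0,0,0]' --fingers '[10,10,10,10]'

```text
time: 2.32
tcp_pos: [0.4546, 0.2947, 0.0186]
tool_rot: [179.9, 0.2, -161.9]
contact_force: [-1.7, -0.6, 4.1]
finger_gap: 0.104
grip_force: 2.7
```

Run:
```python
from h import *
d,P=look("w2");yellow(d,P)
```

```text
tcp [0.4546 0.2947 0.0185] [ 179.9    0.2 -161.9] t 2.3667
yel px [  8. 243.] 504 top centre 490.5 118.3 size 24.4 9.4 yaw 171.9 ztop 0.0249
yel px [320. 285.] 3090 top centre 453.4 297.2 size 40.8 21.7 yaw 26.1 ztop 0.0421
yel px [159. 366.] 178 top centre 496.0 236.2 size 80.5 5.4 yaw 162.0 ztop 0.0928
yel px [199. 396.] 149 top centre 459.5 259.6 size 4.1 1.3 yaw 135.0 ztop 0.0955
```

View pics/w2.png

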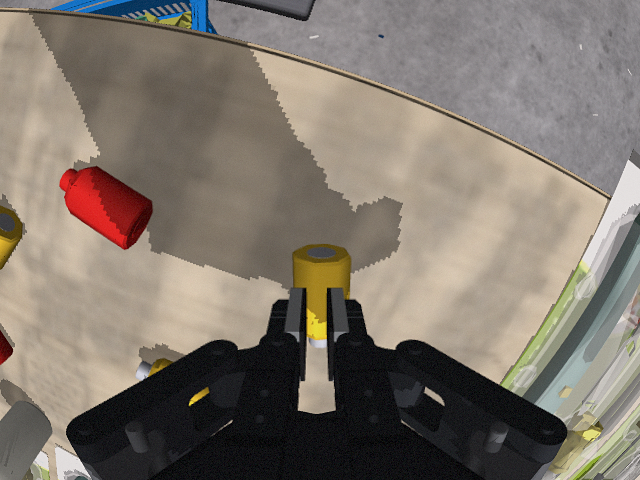

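The wrist view shows the pads (about (306,320) and (328,320)) closed over the top of coupling B, whose tail is at (320,252), so nothing is between them. I'll check the heights.

Run:
```python
from h import *
d=dict(np.load("w2.npz"));P=fcloud(d)
for (u,v) in [(320,252),(320,270),(317,285),(317,310),(317,335),(296,292),(296,305),(340,292),(340,310),(302,330),(250,200),(450,250),(298,265),(345,265),(318,345),(105,205)]:
    print((u,v),P[v,u].round(4),d["image"][v,u])
d=dict(np.load("w1.npz"));P=fcloud(d)
for (u,v) in [(200,310),(435,310),(323,205),(323,215),(300,300),(400,200),(204,306),(430,306)]: print("w1",(u,v),P[v,u].round(4),d["image"][v,u])
```

```text
(320, 252) [0.4356 0.29   0.0134] [73 71 77]
(320, 270) [0.4382 0.2908 0.0273] [166 135  38]
(317, 285) [0.4452 0.2917 0.0273] [167 136  39]
(317, 310) [0.4574 0.2957 0.0263] [167 134  33]
(317, 335) [0.4697 0.2998 0.0268] [230 213  55]
(296, 292) [0.4478 0.2836 0.034 ] [70 69 71]
(296, 305) [0.4475 0.284  0.0452] [68 70 70]
(340, 292) [0.4413 0.3002 0.0359] [72 72 75]
(340, 310) [0.4425 0.2998 0.0487] [66 69 69]
(302, 330) [0.4459 0.2866 0.0636] [0 1 0]
(250, 200) [0.4256 0.2524 0.0012] [134 121 108]
(450, 250) [0.4191 0.3541 0.0007] [204 188 169]
(298, 265) [0.4408 0.2818 0.0229] [123  97  24]
(345, 265) [0.435  0.3011 0.0218] [126  99  24]
(318, 345) [0.4801 0.3037 0.0191] [203 202 213]
(105, 205) [0.4406 0.191  0.0253] [143  27  24]
w1 (200, 310) [0.4585 0.2427 0.2115] [17 18 16]
w1 (435, 310) [0.431  0.3274 0.2122] [56 56 59]
w1 (323, 205) [0.4476 0.2911 0.0255] [202 180  48]
w1 (323, 215) [0.4559 0.2938 0.0256] [201 183  44]
w1 (300, 300) [0.5522 0.3015 0.0017] [163 146 127]
w1 (400, 200) [0.4264 0.3595 0.0007] [176 163 146]
w1 (204, 306) [0.4572 0.2437 0.21  ] [ 7 12 13]
w1 (430, 306) [0.4315 0.3265 0.2086] [10  4  5]
```

Run:
```python
from h import *
from workcell import r
for n,tz in(("w1",.1802),("w2",.0185)):
    d=dict(np.load(n+".npz"));P=fcloud(d);c=d["image"].astype(int)
    m=(d["range_z"]>0)&(d["range_z"]<.35)&(P[...,2]>(.1 if n=="w1" else .029))&(np.hypot(P[...,0]-.4545,P[...,1]-.293)<.075)&(np.ptp(c,-1)<25)&(np.indices(m0:=c.shape[:2])[0]>250)
    z=P[m][:,2];print(n,m.sum(),(np.percentile(z,[0,.5,1,2,5,20])-tz).round(4))
    k=m&(P[...,2]<np.percentile(z,1.5));print(np.argwhere(k)[::25].tolist(), P[k].mean(0).round(3))
s=r.state();print(s)
```

```text
w1 53340 [0.0203 0.0249 0.0274 0.0313 0.0413 0.0733]
[[301, 193], [301, 432], [302, 208], [303, 194], [303, 430], [304, 204], [304, 440], [305, 425], [306, 199], [306, 437], [307, 435], [309, 421], [311, 211], [312, 450], [313, 453], [315, 207], [316, 424], [318, 422], [320, 420], [322, 212], [324, 211], [326, 210], [328, 209], [329, 423], [331, 419], [333, 215], [335, 215], [337, 419], [339, 419], [341, 422], [344, 213], [347, 214], [353, 421]] [0.452 0.287 0.206]
w2 57117 [0.0109 0.0174 0.0212 0.0275 0.0446 0.0649]
[[287, 291], [288, 340], [289, 335], [290, 329], [291, 301], [292, 294], [292, 340], [293, 333], [294, 327], [295, 299], [296, 290], [296, 336], [297, 327], [298, 298], [299, 278], [299, 327], [300, 278], [300, 303], [300, 349], [301, 294], [301, 342], [302, 286], [302, 345], [303, 286], [304, 278], [305, 272], [305, 354], [306, 347], [307, 283], [308, 275], [308, 357], [309, 348], [310, 327], [321, 327], [342, 306]] [0.447 0.292 0.037]
{'time': 2.3667, 'joint_pos': array([-34.4103416 ,  39.4313721 ,  -4.58169115, 122.5391574 ,
         9.36685726,  18.15287176,  61.24172157]), 'qvel': array([-0.03133011,  0.00765368, -0.01076075, -0.00627668,  0.00335469,
       -0.14831057, -0.01459732]), 'tau': array([ 7.06447475e-02, -4.43420219e+01,  1.43211661e-01, -7.47473404e+00,
        5.40381123e-02, -3.06021217e-01, -5.90744967e-03]), 'tcp_pos': array([0.45461679, 0.29466193, 0.01849164]), 'tool_rot': array([ 179.9329514 ,    0.18071644, -161.90763045]), 'contact_force': array([-0.31069643, -0.05811413,  6.6745886 ]), 'wrist_torque': array([-0.03016366,  0.28953951,  0.01359708]), 'grip_force': 3.5433680762071162, 'finger_gap': 0.09774881139662732}
```

The pad tips stand about 20 mm higher than I assumed, resting on the coupling's top. The plan is to back off, open, and descend in small steps while watching the force.

step_arm --pt "0 0 -1.5" --pt "0 0 0" --pt "0 0 0" --pt "0 0 0" --pt "0 0 1.5" --pt "0 0 0.8" --pt "0 0 0" --spin '[0,0,0,0,0,0,0]' --fingers '[55,55,55,55,55,55,55]'

```text
time: 2.95
tcp_pos: [0.4525, 0.2929, 0.0067]
tool_rot: [-179.9, -0.2, -161.9]
contact_force: [-0.2, -0.0, 0.1]
finger_gap: 0.545
grip_force: 0.0
```

Run:
```python
from h import *
d,P=look("w3");yellow(d,P)
cv2.imwrite("pics/w3c.png",cv2.resize(d["image"][180:420,180:460],None,fx=2,fy=2)[:,:,::-1])
```

```text
tcp [0.4528 0.2931 0.0073] [-179.9   -0.2 -161.9] t 3.0
yel px [  4. 248.] 198 top centre 487.7 120.8 size 14.9 5.9 yaw 171.9 ztop 0.0192
yel px [319. 310.] 4889 top centre 454.3 294.1 size 40.2 21.2 yaw 18.6 ztop 0.0279
yel px [194. 422.] 714 top centre 497.0 259.2 size 105.0 16.6 yaw 171.8 ztop 0.1039
```

View pics/w3c.png

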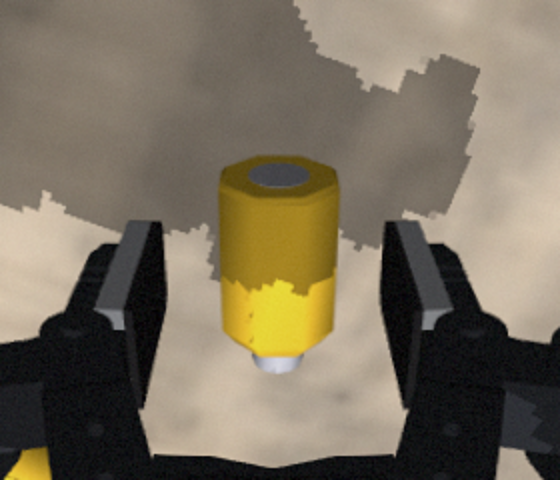

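The crop shows coupling B centred between the open pads, tail at (278,175) and stem at (277,362), with no contact. I'll go a bit lower and close.

step_arm --pt "0 0 0.6" --pt "0 0 0" --pt "0 0 0" --pt "0 0 0" --pt "0 0 0" --spin '[0,0,0,0,0]' --fingers '[45,30,20,15,15]'

```text
time: 3.42
tcp_pos: [0.4538, 0.2937, 0.0026]
tool_rot: [180.0, 0.0, -161.9]
contact_force: [-0.1, 0.1, -0.6]
finger_gap: 0.28
grip_force: 30.8
```

```bash
python3 -c "
from h import *
plan([.4538,.2937,.14],198.1,[.436,-.0886,.14],188.1)"
```

```text
10 rows spin 0.0175
[[1.36, -3.58, -0.0], [1.29, -3.6, -0.0], [1.23, -3.62, -0.0], [1.17, -3.64, -0.0], [1.1, -3.66, -0.0], [1.04, -3.68, -0.0], [0.98, -3.7, -0.0], [0.91, -3.72, -0.0]]
[[0.85, -3.73, -0.0], [0.78, -3.75, -0.0]]
```

step_arm --pt "0 0 -2" --pt "0 0 -4" --pt "0 0 -4" --pt "0 0 -4" --spin '[0,0,0,0]' --fingers '[15,15,15,15]'

```text
time: 3.75
tcp_pos: [0.4531, 0.2932, 0.1437]
tool_rot: [-180.0, -0.1, -161.9]
contact_force: [0.5, 0.6, -0.4]
finger_gap: 0.282
grip_force: 30.8
```

step_arm --pt "1.36 -3.58 0" --pt "1.29 -3.6 0" --pt "1.23 -3.62 0" --pt "1.17 -3.64 0" --pt "1.1 -3.66 0" --pt "1.04 -3.68 0" --pt "0.98 -3.7 0" --pt "0.91 -3.72 0" --spin '[0.0175,0.0175,0.0175,0.0175,0.0175,0.0175,0.0175,0.0175]' --fingers '[15,15,15,15,15,15,15,15]'

```text
time: 4.42
tcp_pos: [0.4389, -0.0137, 0.1428]
tool_rot: [-180.0, 0.0, -170.0]
contact_force: [2.1, -0.4, -0.5]
finger_gap: 0.281
grip_force: 30.8
```

step_arm --pt "0.85 -3.73 0" --pt "0.78 -3.75 0" --pt "0 0 0" --pt "0 0 0" --spin '[0.0175,0.0175,0,0]' --fingers '[15,15,15,15]'

```text
time: 4.75
tcp_pos: [0.4351, -0.0913, 0.1426]
tool_rot: [-179.9, 0.0, -172.3]
contact_force: [0.1, -0.0, -0.5]
finger_gap: 0.282
grip_force: 30.8
```

Run:
```python
from h import *
d,P=look("w4");yellow(d,P)
hsv=cv2.cvtColor(d["image"],cv2.COLOR_RGB2HSV);H,S=hsv[...,0],hsv[...,1]
m=(H>105)&(H<125)&(S>120)&(P[...,0]>.37)&(P[...,0]<.5)&(P[...,2]>.05)&(P[...,2]<.115)&(d["range_z"]>0)
for k,c in comps(m,40):
    q=P[k];print("blue",c.round(),k.sum(),q.min(0).round(4),q.max(0).round(4))
    for x in np.arange(.39,.485,.01):
        t=q[abs(q[:,0]-x)<.005]
        if len(t)>10: print(round(x,3),"y",np.percentile(t[:,1],[2,98]).round(4),"z",np.percentile(t[:,2],[3,50,97]).round(4))
v=d["image"];cv2.imwrite("pics/w4c.png",v[:,:,::-1])
```

```text
tcp [ 0.4355 -0.0892  0.1426] [-180.     0.  -172.1] t 4.8
yel px [429. 223.] 1001 top centre 426.4 -1.1 size 58.6 16.4 yaw 155.0 ztop 0.0158
yel px [316. 263.] 148 top centre 417.2 -93.7 size 18.8 1.1 yaw 98.1 ztop 0.15
yel px [511. 305.] 1002 top centre 492.3 102.0 size 39.1 20.2 yaw 145.1 ztop 0.028
yel px [592. 347.] 496 top centre 540.7 240.3 size 39.5 20.1 yaw 83.1 ztop 0.0275
blue [319. 225.] 3476 [ 0.3961 -0.1092  0.08  ] [ 0.4454 -0.0742  0.0984]
0.4 y [-0.1083 -0.0809] z [0.0857 0.0927 0.0972]
0.41 y [-0.1077 -0.0799] z [0.0895 0.0922 0.096 ]
0.42 y [-0.106  -0.0778] z [0.0868 0.089  0.0929]
0.43 y [-0.1047 -0.0763] z [0.0837 0.0863 0.0903]
0.44 y [-0.1037 -0.0749] z [0.0812 0.0835 0.0876]
```

View pics/w4c.png

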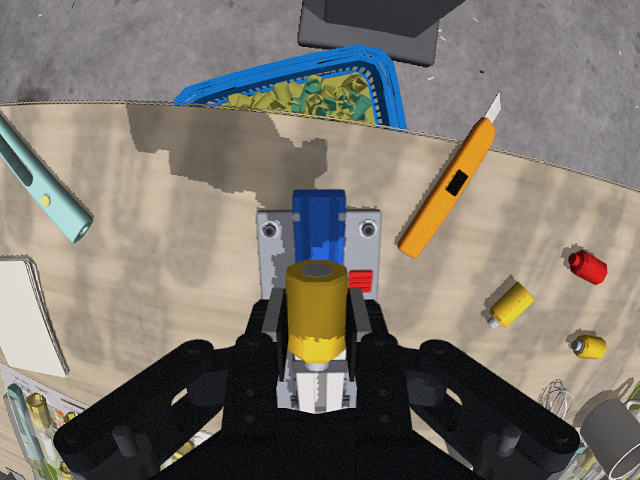

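The view shows the gripped coupling (tail at (317,270)) right above the blue cradle (x 293–345, outer end at row 190), with the red tab at (360,281) clear of the pads. Lower to just above contact, then feel.

step_arm --pt "0 -0.07 1.7" --pt "0 0 1.7" --pt "0 0 1.2" --pt "0 0 0.2" --pt "0 0 0" --spin '[0,0,0,0,0]' --fingers '[15,15,15,15,15]'

```text
time: 5.22
tcp_pos: [0.4355, -0.0872, 0.0939]
tool_rot: [179.9, -0.1, -171.7]
contact_force: [-0.5, -0.1, -0.4]
finger_gap: 0.282
grip_force: 30.8
```

step_arm --pt "0 0 0.15" --pt "0 0 0" --spin '[0,0]' --fingers '[15,15]'

```text
time: 5.38
tcp_pos: [0.4364, -0.0884, 0.0934]
tool_rot: [-180.0, 0.1, -171.9]
contact_force: [0.3, -0.2, -0.7]
finger_gap: 0.283
grip_force: 30.8
```

step_arm --pt "0 0 0.15" --pt "0 0 0" --spin '[0,0]' --fingers '[15,15]'

```text
time: 5.55
tcp_pos: [0.4362, -0.089, 0.0918]
tool_rot: [-180.0, 0.1, -171.9]
contact_force: [0.2, 0.1, -0.7]
finger_gap: 0.284
grip_force: 30.8
```

step_arm --pt "0 0 0.15" --pt "0 0 0" --spin '[0,0]' --fingers '[15,15]'

```text
time: 5.72
tcp_pos: [0.4361, -0.0893, 0.09]
tool_rot: [-180.0, 0.0, -171.9]
contact_force: [-0.8, -1.3, -0.0]
finger_gap: 0.284
grip_force: 30.8
```

step_arm --pt "0 0 0.15" --pt "0 0 0" --spin '[0,0]' --fingers '[15,15]'

```text
time: 5.88
tcp_pos: [0.437, -0.0897, 0.0889]
tool_rot: [-179.9, 0.1, -172.0]
contact_force: [0.2, -1.0, 4.3]
finger_gap: 0.28
grip_force: 31.5
```

step_arm --pt "0 0 0.1" --pt "0 0 0" --spin '[0,0]' --fingers '[15,15]'

```text
time: 6.05
tcp_pos: [0.4375, -0.0897, 0.0881]
tool_rot: [-179.9, 0.2, -172.0]
contact_force: [0.8, -0.9, 6.9]
finger_gap: 0.276
grip_force: 31.9
```

Contact with the cradle was felt at TCP z ≈ 0.0887, as predicted. I'll release the coupling, rise, and check how far back the arm reaches.

step_arm --pt "0 0 -0.1" --pt "0 0 0" --pt "0 0 0" --pt "0 0 -2.5" --pt "0 0 -2.5" --pt "1.4 0 0" --pt "1.4 0 0" --pt "0.9 0 0" --spin '[0,0,0,0,0,0,0,0]' --fingers '[45,45,45,45,20,0,0,0]'

```text
time: 6.72
tcp_pos: [0.3974, -0.0944, 0.1385]
tool_rot: [180.0, -0.1, -171.9]
contact_force: [-0.3, 1.2, -0.4]
finger_gap: 0.0
grip_force: 0.0
```

step_arm --pt "0 0 0" --pt "0 0 0" --spin '[0,0]' --fingers '[0,0]'

```text
time: 6.88
tcp_pos: [0.3988, -0.0943, 0.1382]
tool_rot: [180.0, -0.0, -172.0]
contact_force: [0.3, 0.3, 0.1]
finger_gap: 0.003
grip_force: 0.0
```

Run:
```python
from h import *
from workcell import r
d,P=look("w5");yellow(d,P);print(r.state()["joint_pos"].round(1))
hsv=cv2.cvtColor(d["image"],cv2.COLOR_RGB2HSV);H,S,V=hsv[...,0],hsv[...,1],hsv[...,2]
m=(H>18)&(H<32)&(S>150)&(V>60)&(P[...,2]>.06)&(P[...,2]<.13)&(d["range_z"]>0)&(P[...,1]<-.05)
for k,c in comps(m,40): q=P[k];print(c.round(),k.sum(),np.percentile(q,[1,99],axis=0).round(4))
cv2.imwrite("pics/w5c.png",cv2.resize(d["image"][150:420,180:460],None,fx=2,fy=2)[:,:,::-1])
```

```text
tcp [ 0.3997 -0.0943  0.1383] [ 180.     0.  -171.9] t 6.9333
yel px [424. 267.] 975 top centre 425.1 -0.8 size 61.3 16.7 yaw 155.8 ztop 0.0159
yel px [502. 341.] 922 top centre 491.2 100.0 size 39.5 18.8 yaw 145.3 ztop 0.0275
yel px [581. 376.] 459 top centre 540.2 240.2 size 41.5 19.7 yaw 84.5 ztop 0.0276
[ 12.3  20.7  -6.7 135.2   5.7  24.3  98.9]
```

View pics/w5c.png

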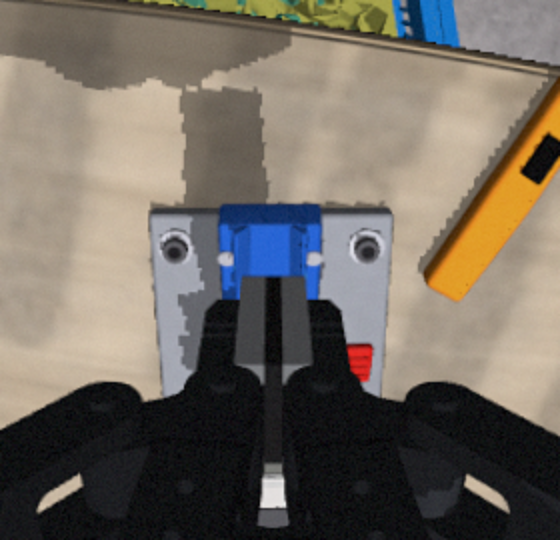

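The crop shows the shut pads (275,310) over the cradle and hiding the coupling, with the red tab at (360,360) clear. The scene camera will confirm how it lies.

```bash
cat >> h.py <<'E'
U=np.array([np.cos(np.radians(8.1))*np.cos(np.radians(16)),np.sin(np.radians(8.1))*np.cos(np.radians(16)),-np.sin(np.radians(16))])
Y=np.array([-np.sin(np.radians(8.1)),np.cos(np.radians(8.1)),0]);W=np.cross(U,Y)
M=np.array([.474,-.0844,.0841])
def mag(cam,name=None,box=None):
    from workcell import optics
    d=optics.snapshot(cam);P=cloud(d);hsv=cv2.cvtColor(d["image"],cv2.COLOR_RGB2HSV);H,S,V=hsv[...,0],hsv[...,1],hsv[...,2]
    B=(P-M)@np.stack([U,Y,W]).T*1000
    reg=(B[...,0]>-95)&(B[...,0]<30)&(abs(B[...,1])<35)&(abs(B[...,2])<30)&(d["range_z"]>0)
    for nm,m in(("yel",(H>18)&(H<32)&(S>140)&(V>60)),("blue",(H>105)&(H<125)&(S>120)),("red",((H<6)|(H>174))&(S>160)&(V>70))):
        k=m&reg
        if k.sum()>5: print(cam,nm,k.sum(),"px",np.argwhere(k).mean(0)[::-1].round(),"saddle mm 2/50/98%",np.percentile(B[k],[2,50,98],axis=0).round(1).tolist())
    if name: cv2.imwrite(f"pics/{name}.png",cv2.resize(d["image"][box[1]:box[3],box[0]:box[2]],None,fx=4,fy=4,interpolation=2)[:,:,::-1])
E
python3 - <<'E'
from h import *
mag("scene","s1",(285,260,455,390));mag("top")
E
```

```text
scene yel 367 px [340. 314.] saddle mm 2/50/98% [[-51.6, -14.5, -7.2], [-37.1, -8.2, 9.7], [-15.4, 7.5, 14.4]]
scene blue 476 px [330. 328.] saddle mm 2/50/98% [[-75.1, -16.9, -19.7], [-56.5, -10.6, -12.2], [1.6, 10.0, -7.7]]
top yel 254 px [431. 291.] saddle mm 2/50/98% [[-53.1, -9.2, 1.6], [-35.4, 4.2, 10.8], [-16.8, 13.4, 15.8]]
top blue 126 px [425. 293.] saddle mm 2/50/98% [[-60.5, -11.8, -19.0], [-28.6, 12.9, -12.9], [1.1, 16.4, -7.5]]
top red 58 px [413. 286.] saddle mm 2/50/98% [[-20.0, 21.9, -23.0], [-12.4, 28.6, -16.8], [-4.6, 34.8, -12.7]]
```

View pics/s1.png

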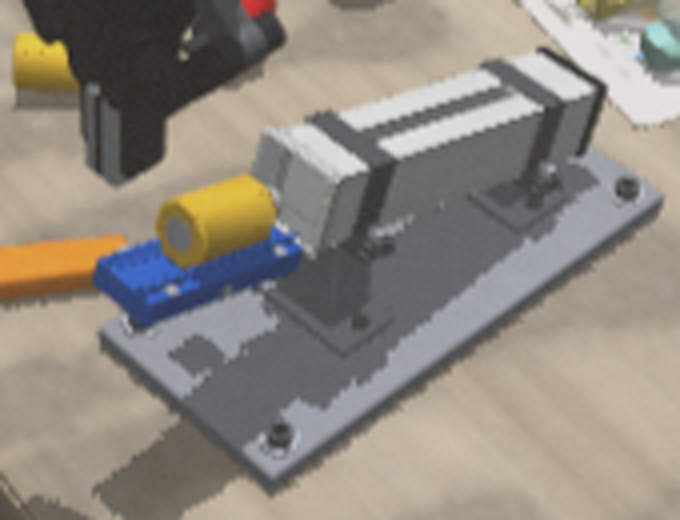

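The scene crop shows coupling B lying properly in the cradle, tail face at (178,235), stem at the mouth near (275,195), and the finger tips hovering behind it. Now lower the shut fingers behind the tail.

step_arm --pt "0 0 1.8" --pt "0 0 1.2" --pt "0 0 0.4" --pt "0 0 0.3" --pt "0 0 0" --spin '[0,0,0,0,0]' --fingers '[0,0,0,0,0]'

```text
time: 7.45
tcp_pos: [0.3994, -0.0942, 0.101]
tool_rot: [180.0, -0.0, -171.9]
contact_force: [-0.0, -0.3, 0.1]
finger_gap: -0.001
grip_force: 0.0
```

Run:
```python
from h import *
from workcell import r
print(r.state()["contact_force"],r.state()["tcp_pos"],r.state()["joint_pos"].round(1))
mag("scene","s2",(285,260,455,390))
```

```text
[-0.0329509  -0.31674722  0.12536234] [ 0.39943776 -0.09417935  0.10100097] [ 11.   25.2  -5.3 136.8   7.2  18.3  97.6]
scene yel 363 px [340. 314.] saddle mm 2/50/98% [[-51.6, -14.8, -7.1], [-37.4, -8.7, 9.6], [-14.9, 4.4, 14.3]]
scene blue 492 px [332. 329.] saddle mm 2/50/98% [[-75.2, -17.1, -20.0], [-54.2, -11.7, -12.6], [1.6, 8.7, -7.6]]
```

View pics/s2.png

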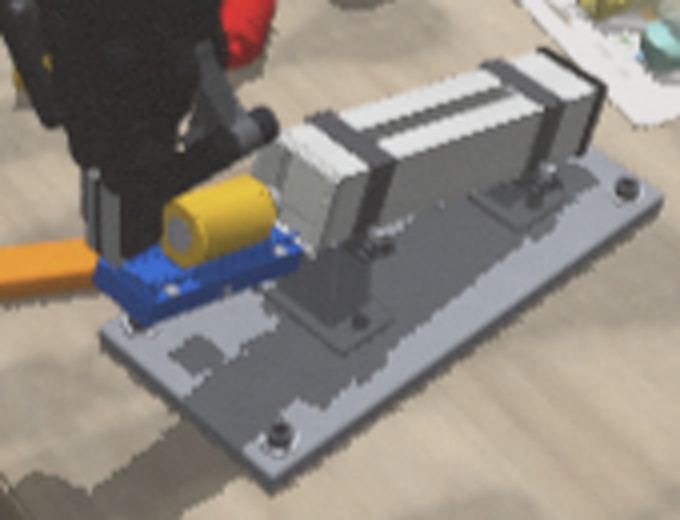

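The scene crop shows the shut fingertips (118,262) just behind the tail at (178,238), at a good height and clear of the cradle. From here I work by numbers only. Push along the axis.

step_arm --pt "-0.385 0 0.11" --pt "-0.385 0 0.11" --pt "-0.385 0 0.11" --pt "-0.29 0 0.083" --pt "-0.29 0 0.083" --pt "-0.29 0 0.083" --spin '[0,0,0,0,0,0]' --fingers '[0,0,0,0,0,0]'

```text
time: 8.0
tcp_pos: [0.4197, -0.0914, 0.0956]
tool_rot: [-180.0, 0.0, -171.9]
contact_force: [-0.3, -0.3, 0.7]
finger_gap: 0.004
grip_force: 0.1
```

step_arm --pt "-0.29 0 0.083" --pt "-0.29 0 0.083" --pt "-0.29 0 0.083" --pt "-0.29 0 0.083" --spin '[0,0,0,0]' --fingers '[0,0,0,0]'

```text
time: 8.33
tcp_pos: [0.431, -0.0898, 0.0922]
tool_rot: [-180.0, 0.0, -171.9]
contact_force: [0.0, -0.2, -0.7]
finger_gap: 0.0
grip_force: 0.0
```

```bash
cat >> h.py <<'E'
def front():
    from workcell import r
    s=r.state();p=s["tcp_pos"]+.011*Y*0+np.array([.011*np.cos(np.radians(8.1)),.011*np.sin(np.radians(8.1)),0])
    b=(p-M)@np.stack([U,Y,W]).T*1000;print("t",s["time"],"tcp-front saddle mm",b.round(1),"F along",(s["contact_force"]@np.stack([U,Y,W]).T).round(1))
E
python3 - <<'E'
from h import *
front();mag("scene");mag("top")
E
```

```text
t 8.3333 tcp-front saddle mm [-33.3   0.7  -1.1] F along [ 0.2 -0.2 -0.7]
scene yel 312 px [350. 311.] saddle mm 2/50/98% [[-38.9, -14.5, -7.1], [-16.6, -9.5, 10.3], [2.3, 2.1, 17.1]]
scene blue 577 px [331. 328.] saddle mm 2/50/98% [[-74.7, -17.1, -19.9], [-50.9, -10.1, -12.2], [0.1, 9.4, -7.7]]
top yel 108 px [426. 277.] saddle mm 2/50/98% [[-20.4, -5.1, 1.4], [-5.7, 7.8, 12.2], [3.2, 13.5, 16.7]]
top blue 95 px [428. 307.] saddle mm 2/50/98% [[-76.9, -3.0, -20.4], [-70.3, 12.1, -13.0], [-0.9, 16.1, -7.1]]
top red 55 px [413. 286.] saddle mm 2/50/98% [[-19.5, 22.5, -21.6], [-12.0, 28.9, -18.1], [-4.6, 34.7, -14.2]]
```

step_arm --pt "-0.29 0 0.083" --pt "-0.29 0 0.083" --pt "-0.29 0 0.083" --pt "-0.29 0 0.083" --spin '[0,0,0,0]' --fingers '[0,0,0,0]'

```text
time: 8.77
tcp_pos: [0.4405, -0.0884, 0.0887]
tool_rot: [180.0, -0.2, -172.0]
contact_force: [-3.3, -1.2, 2.6]
finger_gap: -0.001
grip_force: 1.8
```

step_arm --pt "-0.29 0 0.083" --pt "-0.29 0 0.083" --pt "-0.19 0 0.055" --spin '[0,0,0]' --fingers '[0,0,0]'

```text
time: 9.02
tcp_pos: [0.4495, -0.0871, 0.0865]
tool_rot: [180.0, -0.1, -171.9]
contact_force: [-3.0, -0.7, 3.0]
finger_gap: -0.002
grip_force: 1.8
```

Run:
```python
from h import *
front();mag("scene");mag("top")
```

```text
t 9.0167 tcp-front saddle mm [-13.8   0.8  -1.4] F along [-3.8 -0.3  2. ]
scene yel 214 px [357. 310.] saddle mm 2/50/98% [[-16.8, -14.5, -7.2], [-3.6, -10.2, 9.2], [10.6, 0.9, 15.0]]
scene blue 658 px [332. 327.] saddle mm 2/50/98% [[-74.9, -17.2, -19.5], [-47.3, -6.5, -12.2], [-0.6, 8.8, -7.6]]
scene red 23 px [331. 313.] saddle mm 2/50/98% [[-17.1, 21.0, -19.7], [-14.6, 26.8, -18.1], [-9.6, 31.1, -16.6]]
top yel 7 px [421. 273.] saddle mm 2/50/98% [[-0.3, 10.2, 3.3], [2.8, 12.4, 6.4], [6.1, 13.6, 7.5]]
top blue 255 px [432. 308.] saddle mm 2/50/98% [[-76.9, -11.0, -19.8], [-62.7, 5.3, -12.2], [-35.5, 16.1, -5.8]]
```

step_arm --pt "-0.19 0 0.055" --pt "-0.19 0 0.055" --pt "0 0 0" --spin '[0,0,0]' --fingers '[0,0,0]'

```text
time: 9.37
tcp_pos: [0.4543, -0.0865, 0.0857]
tool_rot: [-180.0, 0.1, -171.9]
contact_force: [-2.0, -0.2, 1.1]
finger_gap: -0.002
grip_force: 1.2
```

step_arm --pt "-0.15 0 0.042" --pt "0 0 0" --spin '[0,0]' --fingers '[0,0]'

```text
time: 9.53
tcp_pos: [0.4556, -0.0864, 0.0853]
tool_rot: [-180.0, 0.0, -171.9]
contact_force: [-2.4, -1.1, 1.4]
finger_gap: -0.002
grip_force: 1.2
```

step_arm --pt "-0.15 0 0.042" --pt "0 0 0" --spin '[0,0]' --fingers '[0,0]'

```text
time: 9.7
tcp_pos: [0.4569, -0.0862, 0.0848]
tool_rot: [-180.0, 0.0, -171.9]
contact_force: [-2.5, -0.1, 0.8]
finger_gap: 0.001
grip_force: 1.4
```

Run:
```python
from h import *
front();mag("scene")
```

```text
t 9.7 tcp-front saddle mm [-6.2  0.6 -1. ] F along [-2.6  0.3  0.1]
scene yel 162 px [358. 310.] saddle mm 2/50/98% [[-10.3, -14.6, -7.6], [-0.5, -9.8, 7.8], [12.7, 0.2, 14.8]]
scene blue 699 px [332. 326.] saddle mm 2/50/98% [[-74.8, -17.0, -19.7], [-45.1, -5.4, -12.1], [-0.8, 9.4, -7.6]]
scene red 42 px [333. 313.] saddle mm 2/50/98% [[-17.0, 19.9, -20.1], [-10.8, 25.9, -18.2], [0.5, 31.7, -16.2]]
```

step_arm --pt "-0.15 0 0.042" --pt "0 0 0" --spin '[0,0]' --fingers '[0,0]'

```text
time: 9.92
tcp_pos: [0.4583, -0.086, 0.0844]
tool_rot: [-180.0, 0.0, -171.9]
contact_force: [-2.1, -0.0, 2.2]
finger_gap: -0.003
grip_force: 1.4
```

step_arm --pt "-0.15 0 0.042" --pt "0 0 0" --spin '[0,0]' --fingers '[0,0]'

```text
time: 10.08
tcp_pos: [0.4598, -0.0858, 0.084]
tool_rot: [-180.0, 0.0, -171.9]
contact_force: [-2.0, -0.2, 2.0]
finger_gap: -0.002
grip_force: 1.5
```

step_arm --pt "-0.15 0 0.042" --pt "0 0 0" --spin '[0,0]' --fingers '[0,0]'

```text
time: 10.25
tcp_pos: [0.4613, -0.0855, 0.0835]
tool_rot: [-180.0, 0.0, -171.9]
contact_force: [-2.2, -0.0, 1.6]
finger_gap: -0.003
grip_force: 1.5
```

Run:
```python
from h import *
front();mag("scene")
```

```text
t 10.25 tcp-front saddle mm [-1.5  0.7 -1. ] F along [-2.5  0.3  0.9]
scene yel 124 px [359. 309.] saddle mm 2/50/98% [[-4.7, -14.8, -7.6], [2.1, -9.8, 7.8], [12.6, 0.4, 14.0]]
scene blue 708 px [332. 326.] saddle mm 2/50/98% [[-74.8, -17.2, -19.9], [-44.9, -5.3, -12.1], [-0.9, 8.8, -7.7]]
scene red 39 px [333. 313.] saddle mm 2/50/98% [[-17.3, 20.9, -20.5], [-10.5, 26.6, -18.1], [-0.7, 32.6, -16.1]]
```

step_arm --pt "0.2 0 -0.06" --pt "0.3 0 -0.09" --pt "0.4 0 -0.12" --pt "0 0 0" --spin '[0,0,0,0]' --fingers '[0,0,0,0]'

```text
time: 10.63
tcp_pos: [0.4514, -0.087, 0.0865]
tool_rot: [-180.0, -0.0, -172.0]
contact_force: [-2.1, -0.2, 0.2]
finger_gap: 0.0
grip_force: 1.0
```

Run:
```python
from h import *
front();mag("scene")
```

```text
t 10.6333 tcp-front saddle mm [-12.    0.6  -0.9] F along [-2.1  0.1 -0.4]
scene yel 195 px [357. 309.] saddle mm 2/50/98% [[-15.9, -14.8, -5.2], [-3.5, -9.9, 10.0], [11.5, 0.3, 16.0]]
scene blue 678 px [332. 327.] saddle mm 2/50/98% [[-74.6, -17.1, -20.0], [-46.6, -6.3, -12.2], [-0.7, 9.3, -7.7]]
scene red 30 px [332. 312.] saddle mm 2/50/98% [[-18.0, 20.5, -18.5], [-13.8, 26.3, -16.9], [-7.8, 32.3, -15.6]]
```

The coupling followed the fingers back, so it isn't latched; the mouth is a few mm deeper than I had it. Push further in, watching force and tab height.

step_arm --pt "-0.29 0 0.083" --pt "-0.29 0 0.083" --pt "-0.29 0 0.083" --pt "-0.25 0 0.07" --pt "0 0 0" --spin '[0,0,0,0,0]' --fingers '[0,0,0,0,0]'

```text
time: 11.1
tcp_pos: [0.4639, -0.0851, 0.0828]
tool_rot: [180.0, 0.0, -171.9]
contact_force: [-2.8, -0.9, 0.8]
finger_gap: 0.001
grip_force: 1.4
```

step_arm --pt "-0.12 0 0.034" --pt "0 0 0" --spin '[0,0]' --fingers '[0,0]'

```text
time: 11.27
tcp_pos: [0.4649, -0.085, 0.0826]
tool_rot: [-180.0, 0.0, -171.9]
contact_force: [-2.5, -0.6, 1.0]
finger_gap: -0.002
grip_force: 1.4
```

step_arm --pt "-0.12 0 0.034" --pt "0 0 0" --spin '[0,0]' --fingers '[0,0]'

```text
time: 11.43
tcp_pos: [0.4659, -0.0848, 0.0824]
tool_rot: [-180.0, 0.0, -171.9]
contact_force: [-3.3, 0.3, 0.2]
finger_gap: -0.001
grip_force: 1.4
```

Run:
```python
from h import *
front();mag("scene")
```

```text
t 11.4333 tcp-front saddle mm [ 3.3  0.7 -0.9] F along [-3.1  0.8 -0.7]
scene yel 89 px [360. 309.] saddle mm 2/50/98% [[-4.6, -14.3, -5.4], [3.2, -10.3, 7.4], [11.9, -1.9, 15.4]]
scene blue 697 px [332. 326.] saddle mm 2/50/98% [[-74.9, -17.1, -19.6], [-45.8, -6.0, -12.2], [0.8, 9.1, -7.6]]
scene red 50 px [334. 311.] saddle mm 2/50/98% [[-16.9, 19.1, -17.5], [-9.0, 25.1, -15.7], [0.5, 31.9, -14.1]]
```

The tab rose by about 2.4 mm, which is the click. Back off and verify.

step_arm --pt "0.2 0 -0.06" --pt "0.3 0 -0.09" --pt "0.5 0 -0.15" --pt "0.6 0 -0.18" --pt "0 0 0" --spin '[0,0,0,0,0]' --fingers '[0,0,0,0,0]'

```text
time: 11.9
tcp_pos: [0.4488, -0.0874, 0.0876]
tool_rot: [-180.0, 0.0, -172.0]
contact_force: [-0.0, 0.3, 0.3]
finger_gap: 0.002
grip_force: 0.0
```

Run:
```python
from h import *
front();mag("scene")
```

```text
t 11.9 tcp-front saddle mm [-14.8   0.6  -0.6] F along [-0.1  0.3  0.2]
scene yel 155 px [359. 308.] saddle mm 2/50/98% [[-4.2, -14.9, -5.8], [1.8, -8.8, 9.0], [13.7, 2.4, 13.5]]
scene blue 673 px [332. 327.] saddle mm 2/50/98% [[-75.0, -16.9, -19.9], [-46.6, -6.3, -12.1], [-0.0, 8.7, -7.4]]
scene red 23 px [331. 312.] saddle mm 2/50/98% [[-18.7, 19.6, -18.0], [-15.1, 26.2, -15.7], [-9.2, 32.2, -14.8]]
```

Coupling B is latched: the fingers are 15 mm back and it stayed. Next is coupling C.

```bash
python3 -c "
from h import *
plan([.4488,-.0874,.15],188.1,[.491,.1022,.05],145.5,8)"
```

```text
8 rows spin 0.0929
[[-0.86, 2.27, 1.25], [-0.64, 2.34, 1.25], [-0.42, 2.39, 1.25], [-0.2, 2.42, 1.25], [0.03, 2.43, 1.25], [0.25, 2.41, 1.25], [0.48, 2.38, 1.25], [0.69, 2.33, 1.25]]
```

step_arm --pt "0 0 -3.1" --pt "0 0 -3.1" --spin '[0,0]' --fingers '[0,30]'

```text
time: 12.12
tcp_pos: [0.4487, -0.0869, 0.1487]
tool_rot: [179.9, -0.2, -171.9]
contact_force: [0.6, -0.5, -0.3]
finger_gap: 0.129
grip_force: 0.0
```

step_arm --pt "-0.86 2.27 1.25" --pt "-0.64 2.34 1.25" --pt "-0.42 2.39 1.25" --pt "-0.2 2.42 1.25" --pt "0.03 2.43 1.25" --pt "0.25 2.41 1.25" --pt "0.48 2.38 1.25" --pt "0.69 2.33 1.25" --spin '[0.0929,0.0929,0.0929,0.0929,0.0929,0.0929,0.0929,0.0929]' --fingers '[60,60,60,60,60,60,60,60]'

```text
time: 12.78
tcp_pos: [0.4929, 0.1038, 0.0487]
tool_rot: [179.9, 0.1, 145.2]
contact_force: [0.6, -1.1, 0.3]
finger_gap: 0.598
grip_force: 0.0
```

step_arm --pt "0 0 0" --pt "0 0 0" --spin '[0,0]' --fingers '[60,60]'

```text
time: 12.95
tcp_pos: [0.4924, 0.1044, 0.0486]
tool_rot: [180.0, -0.0, 145.8]
contact_force: [0.5, -0.2, 0.6]
finger_gap: 0.602
grip_force: 0.0
```

Run:
```python
from h import *
d,P=look("w6");yellow(d,P)
```

```text
tcp [0.4922 0.1028 0.0491] [-180.     0.   145.6] t 13.0
yel px [555. 204.] 2523 top centre 540.6 240.6 size 40.1 21.1 yaw 83.6 ztop 0.0279
yel px [312. 270.] 3270 top centre 492.7 102.8 size 40.6 21.1 yaw 145.9 ztop 0.0279
yel px [ 47. 430.] 66 top centre 470.8 -73.6 size 8.2 1.9 yaw 84.8 ztop 0.0892
```

step_arm --pt "0 0 2" --pt "0 0 1.7" --pt "0 0 1.05" --pt "0 0 0" --pt "0 0 0" --pt "0 0 0" --pt "0 0 0" --pt "0 0 0" --spin '[0,0,0,0,0,0,0,0]' --fingers '[55,55,50,40,25,15,15,15]'

```text
time: 13.67
tcp_pos: [0.4926, 0.1023, 0.0025]
tool_rot: [179.9, 0.1, 145.5]
contact_force: [-1.0, 0.1, -0.2]
finger_gap: 0.276
grip_force: 32.3
```

```bash
python3 -c "
from h import *
plan([.4922,.1028,.14],145.6,[.4345,-.0903,.125],188.1,8)"
```

```text
8 rows spin -0.0927
[[-0.77, -2.4, 0.19], [-0.54, -2.46, 0.19], [-0.31, -2.5, 0.19], [-0.08, -2.52, 0.19], [0.15, -2.51, 0.19], [0.39, -2.49, 0.19], [0.61, -2.44, 0.19], [0.84, -2.38, 0.19]]
```

step_arm --pt "0 0 -2" --pt "0 0 -4" --pt "0 0 -4" --pt "0 0 -3.9" --spin '[0,0,0,0]' --fingers '[15,15,15,15]'

```text
time: 14.0
tcp_pos: [0.4915, 0.1023, 0.1425]
tool_rot: [-180.0, -0.0, 145.5]
contact_force: [0.3, 0.2, 0.7]
finger_gap: 0.281
grip_force: 32.3
```

step_arm --pt "-0.77 -2.4 0.19" --pt "-0.54 -2.46 0.19" --pt "-0.31 -2.5 0.19" --pt "-0.08 -2.52 0.19" --pt "0.15 -2.51 0.19" --pt "0.39 -2.49 0.19" --pt "0.61 -2.44 0.19" --pt "0.84 -2.38 0.19" --spin '[-0.0927,-0.0927,-0.0927,-0.0927,-0.0927,-0.0927,-0.0927,-0.0927]' --fingers '[15,15,15,15,15,15,15,15]'

```text
time: 14.67
tcp_pos: [0.4335, -0.0916, 0.126]
tool_rot: [-180.0, 0.1, -171.7]
contact_force: [-0.3, 0.4, -1.0]
finger_gap: 0.278
grip_force: 32.3
```

step_arm --pt "0 0 0" --pt "0 0 0" --spin '[0,0]' --fingers '[15,15]'

```text
time: 14.83
tcp_pos: [0.4331, -0.0924, 0.1258]
tool_rot: [-180.0, -0.0, -172.3]
contact_force: [0.4, 0.6, 0.5]
finger_gap: 0.282
grip_force: 32.3
```

step_arm --pt "0 0.1 1.5" --pt "0 0 1.3" --pt "0 0 0.6" --pt "0 0 0" --spin '[0,0,0,0]' --fingers '[15,15,15,15]'

```text
time: 15.17
tcp_pos: [0.4345, -0.0891, 0.0911]
tool_rot: [-180.0, 0.0, -172.0]
contact_force: [0.1, -0.7, 0.4]
finger_gap: 0.276
grip_force: 32.4
```

step_arm --pt "0 0 0.15" --pt "0 0 0" --spin '[0,0]' --fingers '[15,15]'

```text
time: 15.33
tcp_pos: [0.4348, -0.0895, 0.0905]
tool_rot: [-180.0, 0.1, -172.0]
contact_force: [1.1, -0.7, 0.8]
finger_gap: 0.282
grip_force: 32.5
```

step_arm --pt "0 0 0.15" --pt "0 0 0" --spin '[0,0]' --fingers '[15,15]'

```text
time: 15.5
tcp_pos: [0.4354, -0.0898, 0.0894]
tool_rot: [-179.9, 0.2, -172.0]
contact_force: [1.7, -2.1, 6.9]
finger_gap: 0.283
grip_force: 33.2
```

step_arm --pt "0 0 -0.1" --pt "0 0 0" --pt "0 0 0" --pt "0 0 -2.5" --pt "0 0 -2.5" --pt "1.4 0 0" --pt "1.4 0 0" --pt "1.1 0 0" --spin '[0,0,0,0,0,0,0,0]' --fingers '[45,45,45,45,20,0,0,0]'

```text
time: 16.17
tcp_pos: [0.3937, -0.0949, 0.1397]
tool_rot: [180.0, -0.0, -172.0]
contact_force: [-0.5, -0.5, 0.1]
finger_gap: 0.003
grip_force: 0.0
```

Run:
```python
from h import *
front();mag("scene");mag("top")
```

```text
t 16.1667 tcp-front saddle mm [-82.6   1.   34.2] F along [-0.6 -0.5 -0.1]
scene yel 540 px [346. 312.] saddle mm 2/50/98% [[-51.3, -14.9, -6.3], [-28.2, -8.5, 9.2], [11.4, 8.1, 14.6]]
scene blue 466 px [330. 329.] saddle mm 2/50/98% [[-74.9, -17.0, -19.6], [-57.3, -11.0, -12.2], [-0.1, 9.7, -7.8]]
top yel 343 px [430. 288.] saddle mm 2/50/98% [[-53.6, -9.0, 0.1], [-31.1, 3.2, 10.6], [3.0, 13.3, 16.0]]
top blue 159 px [427. 300.] saddle mm 2/50/98% [[-71.1, -3.5, -18.5], [-52.9, 12.6, -13.2], [-1.2, 16.4, -6.3]]
top red 59 px [413. 286.] saddle mm 2/50/98% [[-20.3, 22.0, -19.4], [-12.4, 28.5, -15.7], [-4.1, 34.7, -12.1]]
```

step_arm --pt "0 0 1.8" --pt "0 0 1.2" --pt "0 0 0.7" --pt "-0.385 0 0.11" --pt "-0.385 0 0.11" --pt "-0.385 0 0.11" --pt "-0.385 0 0.11" --pt "0 0 0" --spin '[0,0,0,0,0,0,0,0]' --fingers '[0,0,0,0,0,0,0,0]'

```text
time: 16.93
tcp_pos: [0.4125, -0.0927, 0.0984]
tool_rot: [-180.0, 0.2, -172.0]
contact_force: [1.0, 0.4, 0.4]
finger_gap: -0.001
grip_force: 0.0
```

Run:
```python
from h import *
front();mag("scene")
```

```text
t 16.9333 tcp-front saddle mm [-53.    0.4  -0.3] F along [0.9 0.2 0.7]
scene yel 500 px [347. 312.] saddle mm 2/50/98% [[-51.4, -14.8, -6.3], [-24.7, -9.0, 9.2], [11.7, 3.9, 14.6]]
scene blue 489 px [331. 329.] saddle mm 2/50/98% [[-74.9, -17.3, -20.6], [-56.0, -11.4, -12.6], [0.3, 9.3, -7.6]]
```

Front is at -53, about to touch. Push slowly.

step_arm --pt "-0.29 0 0.083" --pt "-0.29 0 0.083" --pt "-0.29 0 0.083" --pt "-0.29 0 0.083" --spin '[0,0,0,0]' --fingers '[0,0,0,0]'

```text
time: 17.32
tcp_pos: [0.4196, -0.0914, 0.0946]
tool_rot: [180.0, -0.3, -172.1]
contact_force: [-4.9, -0.5, 3.9]
finger_gap: -0.004
grip_force: 2.5
```

step_arm --pt "-0.29 0 0.083" --pt "-0.29 0 0.083" --pt "-0.29 0 0.083" --pt "-0.29 0 0.083" --spin '[0,0,0,0]' --fingers '[0,0,0,0]'

```text
time: 17.65
tcp_pos: [0.431, -0.0898, 0.0911]
tool_rot: [180.0, -0.3, -172.1]
contact_force: [-5.7, 0.1, 2.5]
finger_gap: 0.005
grip_force: 3.1
```

Run:
```python
from h import *
front();mag("scene")
```

```text
t 17.65 tcp-front saddle mm [-33.    0.7  -2.2] F along [-6.1  0.9  0.9]
scene yel 353 px [351. 311.] saddle mm 2/50/98% [[-41.7, -14.6, -6.6], [-15.7, -9.3, 8.9], [13.8, 4.4, 15.4]]
scene blue 557 px [331. 328.] saddle mm 2/50/98% [[-75.0, -17.3, -19.8], [-52.1, -10.5, -12.3], [-0.2, 8.6, -7.8]]
```

step_arm --pt "-0.29 0 0.083" --pt "-0.29 0 0.083" --pt "-0.29 0 0.083" --pt "-0.29 0 0.083" --pt "-0.29 0 0.083" --spin '[0,0,0,0,0]' --fingers '[0,0,0,0,0]'

```text
time: 18.12
tcp_pos: [0.4454, -0.0878, 0.0868]
tool_rot: [180.0, -0.3, -172.0]
contact_force: [-5.9, 0.1, 4.2]
finger_gap: -0.003
grip_force: 3.2
```

step_arm --pt "-0.29 0 0.083" --pt "-0.29 0 0.083" --pt "-0.29 0 0.083" --pt "-0.29 0 0.083" --pt "-0.2 0 0.057" --pt "0 0 0" --spin '[0,0,0,0,0,0]' --fingers '[0,0,0,0,0,0]'

```text
time: 18.62
tcp_pos: [0.4599, -0.0858, 0.083]
tool_rot: [180.0, -0.2, -172.0]
contact_force: [-5.5, 0.1, 2.6]
finger_gap: 0.001
grip_force: 2.6
```

Run:
```python
from h import *
front();mag("scene")
```

```text
t 18.6167 tcp-front saddle mm [-2.8  0.6 -1.9] F along [-6.   0.8  1. ]
scene yel 134 px [359. 310.] saddle mm 2/50/98% [[-12.3, -14.8, -7.8], [1.0, -10.1, 7.9], [12.4, -0.0, 20.4]]
scene blue 706 px [332. 326.] saddle mm 2/50/98% [[-74.8, -17.0, -19.8], [-44.5, -5.3, -12.2], [-0.4, 8.6, -7.7]]
scene red 36 px [333. 313.] saddle mm 2/50/98% [[-16.6, 20.8, -19.8], [-11.6, 26.0, -18.4], [-2.2, 31.7, -16.9]]
```

Tab is down at -18.4. I'll step about 1 mm at a time to find the click position.

step_arm --pt "-0.1 0 0.028" --pt "0 0 0" --spin '[0,0]' --fingers '[0,0]'

```text
time: 18.83
tcp_pos: [0.4614, -0.0857, 0.083]
tool_rot: [180.0, -0.1, -172.0]
contact_force: [-5.1, -0.8, 2.3]
finger_gap: -0.002
grip_force: 2.6
```

```bash
python3 -c "
from h import *
front();mag('scene')"|grep -v blue
```

```text
t 18.8333 tcp-front saddle mm [-1.3  0.5 -1.6] F along [-5.6 -0.1  0.7]
scene yel 123 px [359. 310.] saddle mm 2/50/98% [[-7.2, -15.0, -8.7], [1.9, -10.3, 8.0], [12.8, -1.3, 14.7]]
scene red 38 px [333. 313.] saddle mm 2/50/98% [[-16.9, 21.9, -19.6], [-11.3, 26.3, -18.3], [-2.3, 31.3, -16.6]]
```

step_arm --pt "-0.1 0 0.028" --pt "0 0 0" --spin '[0,0]' --fingers '[0,0]'

```text
time: 19.05
tcp_pos: [0.4631, -0.0855, 0.0828]
tool_rot: [180.0, -0.0, -172.0]
contact_force: [-5.0, -0.4, 2.1]
finger_gap: -0.002
grip_force: 2.4
```

```bash
python3 -c "
from h import *
front();mag('scene')"|grep -v blue
```

```text
t 19.05 tcp-front saddle mm [ 0.4  0.4 -1.2] F along [-5.4  0.3  0.6]
scene yel 111 px [360. 310.] saddle mm 2/50/98% [[-3.7, -14.8, -7.6], [1.6, -10.5, 7.5], [12.7, -1.1, 14.9]]
scene red 39 px [333. 312.] saddle mm 2/50/98% [[-16.9, 20.0, -19.7], [-10.3, 26.5, -17.8], [-2.8, 32.5, -16.1]]
```

step_arm --pt "-0.1 0 0.028" --pt "0 0 0" --spin '[0,0]' --fingers '[0,0]'

```text
time: 19.27
tcp_pos: [0.4641, -0.0854, 0.0825]
tool_rot: [180.0, -0.0, -172.0]
contact_force: [-4.6, 0.5, 1.3]
finger_gap: 0.003
grip_force: 2.4
```

```bash
python3 -c "
from h import *
front();mag('scene')"|grep -v blue
```

```text
t 19.2667 tcp-front saddle mm [ 1.5  0.5 -1.2] F along [-4.6  1.2  0. ]
scene yel 105 px [360. 310.] saddle mm 2/50/98% [[-9.1, -15.4, -7.0], [2.1, -10.6, 7.4], [13.0, -1.6, 20.8]]
scene red 54 px [334. 311.] saddle mm 2/50/98% [[-16.9, 19.0, -17.2], [-9.9, 25.3, -15.7], [-0.3, 32.5, -13.6]]
```

Click seen between 0.4 and 1.5 mm (tab from -17.8 to -15.7). Back off, verify, then go for coupling A.

step_arm --pt "0.2 0 -0.06" --pt "0.3 0 -0.09" --pt "0.5 0 -0.15" --pt "0.6 0 -0.18" --pt "0 0 -3" --pt "0 0 -3" --pt "0 0 0" --spin '[0,0,0,0,0,0,0]' --fingers '[0,0,0,0,0,0,0]'

```text
time: 19.9
tcp_pos: [0.4522, -0.0881, 0.1517]
tool_rot: [-179.9, 0.6, -172.0]
contact_force: [1.1, 1.0, 0.6]
finger_gap: 0.002
grip_force: 0.0
```

Run:
```python
from h import *
from workcell import r
front();mag("scene");mag("top")
p=r.state()["tcp_pos"];print(p)
plan(p,188.1,[.5405,.2405,.05],83.5,15)
```

```text
t 19.9 tcp-front saddle mm [-29.3  -0.5  61.9] F along [1.1 0.9 0.9]
scene yel 172 px [358. 308.] saddle mm 2/50/98% [[-3.3, -14.5, -6.2], [0.6, -7.6, 8.8], [13.3, 8.8, 13.8]]
scene blue 642 px [332. 326.] saddle mm 2/50/98% [[-75.2, -17.0, -19.4], [-45.1, -4.4, -12.0], [-1.0, 8.9, -7.8]]
scene red 57 px [334. 311.] saddle mm 2/50/98% [[-17.6, 18.4, -17.2], [-9.7, 26.0, -15.4], [-1.1, 31.8, -13.8]]
top yel 44 px [424. 274.] saddle mm 2/50/98% [[-4.8, 0.6, -0.5], [-0.5, 8.3, 9.0], [4.1, 13.2, 14.4]]
top blue 355 px [432. 306.] saddle mm 2/50/98% [[-77.1, -11.6, -18.0], [-56.3, 3.3, -12.3], [-32.6, 16.0, -6.2]]
[ 0.44992027 -0.0877642   0.1487897 ]
15 rows spin 0.1217
[[-0.91, 2.08, 0.66], [-0.65, 2.18, 0.66], [-0.38, 2.24, 0.66], [-0.1, 2.27, 0.66], [0.17, 2.26, 0.66], [0.45, 2.23, 0.66], [0.71, 2.16, 0.66], [0.97, 2.05, 0.66]]
[[1.21, 1.92, 0.66], [1.44, 1.76, 0.66], [1.64, 1.57, 0.66], [1.82, 1.36, 0.66], [1.97, 1.13, 0.66], [2.09, 0.88, 0.66], [2.18, 0.62, 0.66]]
```

step_arm --pt "-0.91 2.08 0.66" --pt "-0.65 2.18 0.66" --pt "-0.38 2.24 0.66" --pt "-0.1 2.27 0.66" --pt "0.17 2.26 0.66" --pt "0.45 2.23 0.66" --pt "0.71 2.16 0.66" --pt "0.97 2.05 0.66" --spin '[0.1217,0.1217,0.1217,0.1217,0.1217,0.1217,0.1217,0.1217]' --fingers '[0,48,48,48,48,48,48,48]'

```text
time: 20.67
tcp_pos: [0.4968, 0.0884, 0.0931]
tool_rot: [-179.9, 0.0, 131.9]
contact_force: [0.9, -0.9, -0.3]
finger_gap: 0.481
grip_force: 0.0
```

step_arm --pt "1.21 1.92 0.66" --pt "1.44 1.76 0.66" --pt "1.64 1.57 0.66" --pt "1.82 1.36 0.66" --pt "1.97 1.13 0.66" --pt "2.09 0.88 0.66" --pt "2.18 0.62 0.66" --pt "0 0 0" --spin '[0.1217,0.1217,0.1217,0.1217,0.1217,0.1217,0.1217,0]' --fingers '[48,48,48,48,48,48,48,48]'

```text
time: 21.33
tcp_pos: [0.5393, 0.2469, 0.0456]
tool_rot: [-180.0, -0.0, 83.7]
contact_force: [-0.1, 0.8, -0.4]
finger_gap: 0.48
grip_force: 0.0
```

Run:
```python
from h import *
d,P=look("w7");yellow(d,P)
c=d["image"].astype(int)
m=(P[...,2]>.012)&(P[...,2]<.06)&(P[...,0]>.56)&(P[...,0]<.72)&(P[...,1]>.17)&(P[...,1]<.3)&(d["range_z"]>.12)
if m.sum(): print("whisk min x",np.percentile(P[m],[2,50,98],axis=0).round(3))
```

```text
tcp [0.5389 0.2438 0.0462] [-1.799e+02  1.000e-01  8.380e+01] t 21.3833
yel px [319. 282.] 3266 top centre 541.1 241.1 size 40.7 20.6 yaw 83.2 ztop 0.0281
whisk min x [[0.562 0.218 0.013]
 [0.646 0.247 0.022]
 [0.714 0.265 0.058]]
```

Run:
```python
from h import *
for n in("top","scene"):
    d=dict(np.load(n+"0.npz"));P=cloud(d)
    m=(P[...,2]>.012)&(P[...,2]<.06)&(P[...,0]>.56)&(P[...,0]<.72)&(P[...,1]>.19)&(P[...,1]<.29);q=P[m]
    print(n,m.sum(),np.percentile(q,[0,1,5,50],axis=0).round(3).tolist())
```

```text
top 183 [[0.597, 0.217, 0.014], [0.598, 0.218, 0.014], [0.6, 0.22, 0.015], [0.649, 0.245, 0.021]]
scene 142 [[0.599, 0.213, 0.012], [0.602, 0.215, 0.013], [0.603, 0.216, 0.014], [0.646, 0.241, 0.019]]
```

step_arm --pt "-0.28 0.12 0" --pt "0 0 0" --spin '[0,0]' --fingers '[48,48]'

```text
time: 21.55
tcp_pos: [0.5402, 0.2351, 0.048]
tool_rot: [-180.0, 0.1, 83.3]
contact_force: [-0.6, -0.5, -0.1]
finger_gap: 0.48
grip_force: 0.0
```

step_arm --pt "0 0 0" --pt "0 0 0" --spin '[0,0]' --fingers '[48,48]'

```text
time: 21.72
tcp_pos: [0.5406, 0.2359, 0.0487]
tool_rot: [180.0, 0.0, 83.3]
contact_force: [0.4, -0.1, -0.0]
finger_gap: 0.479
grip_force: 0.0
```

step_arm --pt "0.5 0 0" --pt "0 0 1.8" --pt "0 0 1.8" --pt "0 0 1.1" --pt "0 0 0" --spin '[0,0,0,0,0]' --fingers '[48,48,48,48,48]'

```text
time: 22.13
tcp_pos: [0.5396, 0.2422, -0.0005]
tool_rot: [-179.8, 0.1, 83.4]
contact_force: [-0.8, 0.7, -1.3]
finger_gap: 0.482
grip_force: 0.0
```

step_arm --pt "0 0 0" --pt "0 0 0" --pt "0 0 0" --pt "0 0 0" --pt "0 0 0" --spin '[0,0,0,0,0]' --fingers '[40,25,15,15,15]'

```text
time: 22.55
tcp_pos: [0.5415, 0.2428, 0.002]
tool_rot: [179.9, -0.0, 83.4]
contact_force: [-0.5, 0.3, 2.1]
finger_gap: 0.278
grip_force: 32.1
```

Run:
```python
from h import *
from workcell import r
p=r.state()["tcp_pos"];print(p);p[2]=.14
plan(p,83.5,[.4345,-.0905,.125],188.1,15)
```

```text
[0.54149913 0.24282186 0.00200629]
15 rows spin -0.1217
[[-2.29, -0.46, 0.1], [-2.22, -0.73, 0.1], [-2.11, -1.0, 0.1], [-1.97, -1.24, 0.1], [-1.81, -1.47, 0.1], [-1.62, -1.68, 0.1], [-1.4, -1.87, 0.1], [-1.16, -2.02, 0.1]]
[[-0.91, -2.15, 0.1], [-0.64, -2.24, 0.1], [-0.36, -2.31, 0.1], [-0.08, -2.33, 0.1], [0.2, -2.33, 0.1], [0.48, -2.28, 0.1], [0.76, -2.21, 0.1]]
```

step_arm --pt "0 0 -2" --pt "0 0 -4" --pt "0 0 -4" --pt "0 0 -4" --spin '[0,0,0,0]' --fingers '[15,15,15,15]'

```text
time: 22.88
tcp_pos: [0.5405, 0.2423, 0.1427]
tool_rot: [-179.9, 0.1, 83.4]
contact_force: [0.4, 1.1, -0.7]
finger_gap: 0.278
grip_force: 31.8
```

step_arm --pt "-2.29 -0.46 0.1" --pt "-2.22 -0.73 0.1" --pt "-2.11 -1.0 0.1" --pt "-1.97 -1.24 0.1" --pt "-1.81 -1.47 0.1" --pt "-1.62 -1.68 0.1" --pt "-1.4 -1.87 0.1" --pt "-1.16 -2.02 0.1" --spin '[-0.1217,-0.1217,-0.1217,-0.1217,-0.1217,-0.1217,-0.1217,-0.1217]' --fingers '[15,15,15,15,15,15,15,15]'

```text
time: 23.55
tcp_pos: [0.4833, 0.0639, 0.1337]
tool_rot: [180.0, 0.0, 139.5]
contact_force: [0.6, 0.6, -0.6]
finger_gap: 0.279
grip_force: 31.9
```

step_arm --pt "-0.91 -2.15 0.1" --pt "-0.64 -2.24 0.1" --pt "-0.36 -2.31 0.1" --pt "-0.08 -2.33 0.1" --pt "0.2 -2.33 0.1" --pt "0.48 -2.28 0.1" --pt "0.76 -2.21 0.1" --pt "0 0 0" --spin '[-0.1217,-0.1217,-0.1217,-0.1217,-0.1217,-0.1217,-0.1217,0]' --fingers '[15,15,15,15,15,15,15,15]'

```text
time: 24.22
tcp_pos: [0.4308, -0.0957, 0.1265]
tool_rot: [-179.9, -0.1, -172.4]
contact_force: [0.6, 0.1, -0.5]
finger_gap: 0.284
grip_force: 31.9
```

step_arm --pt "0 0 0" --pt "0 0 0" --pt "0 0 0" --spin '[0,0,0]' --fingers '[15,15,15]'

```text
time: 24.47
tcp_pos: [0.4341, -0.0893, 0.1266]
tool_rot: [180.0, 0.1, -172.0]
contact_force: [-0.2, 0.9, -0.3]
finger_gap: 0.281
grip_force: 31.9
```

step_arm --pt "0.1 -0.06 1.5" --pt "0 0 1.3" --pt "0 0 0.6" --pt "0 0 0" --pt "0 0 0" --spin '[0,0,0,0,0]' --fingers '[15,15,15,15,15]'

```text
time: 24.88
tcp_pos: [0.4327, -0.0903, 0.0923]
tool_rot: [180.0, -0.0, -171.9]
contact_force: [0.4, 0.7, -0.1]
finger_gap: 0.281
grip_force: 31.9
```

step_arm --pt "0 0 0.15" --pt "0 0 0" --spin '[0,0]' --fingers '[15,15]'

```text
time: 25.05
tcp_pos: [0.4329, -0.0909, 0.0912]
tool_rot: [-180.0, 0.0, -172.0]
contact_force: [0.4, -0.0, -0.2]
finger_gap: 0.284
grip_force: 31.8
```

step_arm --pt "0 0 0.15" --pt "0 0 0" --spin '[0,0]' --fingers '[15,15]'

```text
time: 25.22
tcp_pos: [0.4333, -0.0907, 0.09]
tool_rot: [180.0, 0.1, -172.0]
contact_force: [0.6, 2.1, 4.1]
finger_gap: 0.276
grip_force: 32.4
```

Contact. Release, rise, go behind.

step_arm --pt "0 0 -0.1" --pt "0 0 0" --pt "0 0 0" --pt "0 0 -2.5" --pt "0 0 -2.5" --pt "1.4 0 0" --pt "1.4 0 0" --pt "1.0 0 0" --spin '[0,0,0,0,0,0,0,0]' --fingers '[45,45,45,45,20,0,0,0]'

```text
time: 25.88
tcp_pos: [0.3935, -0.0967, 0.1407]
tool_rot: [-180.0, -0.0, -172.1]
contact_force: [0.2, -0.5, -0.1]
finger_gap: 0.001
grip_force: 0.0
```

step_arm --pt "0 0 0" --pt "0 0 0" --spin '[0,0]' --fingers '[0,0]'

```text
time: 26.05
tcp_pos: [0.3944, -0.0966, 0.1403]
tool_rot: [180.0, -0.0, -172.1]
contact_force: [0.8, 0.0, -0.5]
finger_gap: -0.0
grip_force: 0.0
```

Run:
```python
from h import *
front();mag("scene");mag("top")
```

```text
t 26.05 tcp-front saddle mm [-82.3  -0.8  34.8] F along [ 0.9 -0.1 -0.3]
scene yel 539 px [346. 312.] saddle mm 2/50/98% [[-51.3, -14.6, -6.3], [-27.7, -8.3, 9.6], [12.0, 7.6, 14.7]]
scene blue 475 px [330. 328.] saddle mm 2/50/98% [[-75.0, -17.0, -20.4], [-56.3, -10.9, -12.2], [-0.8, 10.2, -7.9]]
top yel 344 px [430. 287.] saddle mm 2/50/98% [[-53.2, -9.1, 1.7], [-30.7, 3.5, 10.4], [3.0, 13.4, 16.4]]
top blue 135 px [426. 299.] saddle mm 2/50/98% [[-65.9, -3.3, -19.3], [-51.3, 12.6, -13.1], [-1.7, 16.2, -6.3]]
top red 57 px [413. 286.] saddle mm 2/50/98% [[-19.9, 22.1, -20.1], [-11.9, 28.2, -16.2], [-3.7, 34.4, -12.3]]
```

step_arm --pt "0 0.12 1.8" --pt "0 0 1.2" --pt "0 0 0.75" --pt "-0.385 0 0.11" --pt "-0.385 0 0.11" --pt "-0.385 0 0.11" --pt "-0.385 0 0.11" --pt "0 0 0" --spin '[0,0,0,0,0,0,0,0]' --fingers '[0,0,0,0,0,0,0,0]'

```text
time: 26.82
tcp_pos: [0.412, -0.093, 0.0988]
tool_rot: [-180.0, 0.2, -172.0]
contact_force: [0.5, -0.4, 0.2]
finger_gap: 0.004
grip_force: 0.0
```

step_arm --pt "-0.29 0 0.083" --pt "-0.29 0 0.083" --pt "-0.29 0 0.083" --pt "-0.29 0 0.083" --spin '[0,0,0,0]' --fingers '[0,0,0,0]'

```text
time: 27.15
tcp_pos: [0.4182, -0.0916, 0.0949]
tool_rot: [179.9, -0.4, -172.1]
contact_force: [-4.9, -1.8, 4.6]
finger_gap: 0.004
grip_force: 3.3
```

step_arm --pt "-0.29 0 0.083" --pt "-0.29 0 0.083" --pt "-0.29 0 0.083" --pt "-0.29 0 0.083" --spin '[0,0,0,0]' --fingers '[0,0,0,0]'

```text
time: 27.48
tcp_pos: [0.4279, -0.0902, 0.0913]
tool_rot: [179.9, -0.6, -172.1]
contact_force: [-6.5, -0.8, 5.7]
finger_gap: -0.001
grip_force: 3.9
```

Run:
```python
from h import *
front();mag("scene")
```

```text
t 27.4833 tcp-front saddle mm [-36.    0.8  -2.8] F along [-7.8  0.1  3.6]
scene yel 358 px [351. 311.] saddle mm 2/50/98% [[-38.7, -14.4, -7.0], [-16.9, -9.3, 8.7], [12.2, 3.8, 14.6]]
scene blue 546 px [331. 328.] saddle mm 2/50/98% [[-74.9, -17.2, -19.8], [-53.1, -10.8, -12.4], [-0.1, 8.9, -7.7]]
```

step_arm --pt "-0.29 0 0.08" --pt "-0.29 0 0.08" --pt "-0.29 0 0.08" --pt "-0.29 0 0.08" --pt "-0.29 0 0.08" --spin '[0,0,0,0,0]' --fingers '[0,0,0,0,0]'

```text
time: 27.95
tcp_pos: [0.4418, -0.0882, 0.0872]
tool_rot: [179.9, -0.6, -172.1]
contact_force: [-7.3, -1.3, 5.4]
finger_gap: 0.001
grip_force: 4.2
```

step_arm --pt "-0.29 0 0.08" --pt "-0.29 0 0.08" --pt "-0.29 0 0.08" --pt "-0.2 0 0.055" --pt "-0.2 0 0.055" --pt "0 0 0" --spin '[0,0,0,0,0,0]' --fingers '[0,0,0,0,0,0]'

```text
time: 28.45
tcp_pos: [0.4549, -0.0863, 0.0836]
tool_rot: [179.9, -0.6, -172.1]
contact_force: [-6.0, -2.4, 3.4]
finger_gap: -0.002
grip_force: 3.4
```

Run:
```python
from h import *
front();mag("scene")
```

```text
t 28.45 tcp-front saddle mm [-7.7  0.8 -2.7] F along [-7.  -1.5  1.5]
scene yel 166 px [358. 310.] saddle mm 2/50/98% [[-11.5, -14.8, -7.8], [-0.6, -9.8, 8.3], [11.8, -1.2, 14.9]]
scene blue 681 px [332. 327.] saddle mm 2/50/98% [[-74.9, -16.9, -19.6], [-45.7, -5.7, -12.2], [-1.4, 9.1, -7.7]]
scene red 34 px [332. 313.] saddle mm 2/50/98% [[-18.2, 20.9, -20.1], [-12.4, 27.1, -18.4], [-3.6, 31.3, -17.0]]
```

8 mm to go to the click. I'll take 2 mm steps, then 1 mm.

step_arm --pt "-0.19 0 0.05" --pt "-0.19 0 0.05" --pt "-0.15 0 0.04" --pt "0 0 0" --spin '[0,0,0,0]' --fingers '[0,0,0,0]'

```text
time: 28.83
tcp_pos: [0.46, -0.0857, 0.0822]
tool_rot: [179.9, -0.6, -172.1]
contact_force: [-6.5, -1.1, 3.3]
finger_gap: -0.004
grip_force: 3.5
```

```bash
python3 -c "
from h import *
front();mag('scene')"|grep -v blue
```

```text
t 28.8333 tcp-front saddle mm [-2.4  0.7 -2.7] F along [-7.2 -0.2  1.3]
scene yel 131 px [359. 309.] saddle mm 2/50/98% [[-11.5, -14.8, -8.1], [1.2, -10.2, 8.2], [12.7, -1.7, 19.1]]
scene red 36 px [333. 313.] saddle mm 2/50/98% [[-17.1, 21.4, -20.6], [-10.1, 27.3, -19.2], [-1.8, 32.9, -17.1]]
```

step_arm --pt "-0.1 0 0.028" --pt "0 0 0" --spin '[0,0]' --fingers '[0,0]'

```text
time: 29.05
tcp_pos: [0.4609, -0.0855, 0.0819]
tool_rot: [179.9, -0.6, -172.1]
contact_force: [-5.9, -1.4, 2.4]
finger_gap: 0.0
grip_force: 3.5
```

```bash
python3 -c "
from h import *
front();mag('scene')"|grep -v blue
```

```text
t 29.05 tcp-front saddle mm [-1.4  0.7 -2.7] F along [-6.5 -0.5  0.7]
scene yel 121 px [359. 310.] saddle mm 2/50/98% [[-5.0, -14.3, -8.5], [2.5, -10.1, 7.5], [13.0, -0.9, 14.0]]
scene red 36 px [333. 313.] saddle mm 2/50/98% [[-17.7, 21.1, -20.6], [-11.0, 26.1, -18.2], [-2.6, 31.1, -16.7]]
```

step_arm --pt "-0.1 0 0.028" --pt "0 0 0" --spin '[0,0]' --fingers '[0,0]'

```text
time: 29.27
tcp_pos: [0.4618, -0.0854, 0.0816]
tool_rot: [179.9, -0.6, -172.1]
contact_force: [-6.7, -1.0, 2.6]
finger_gap: 0.0
grip_force: 3.5
```

```bash
python3 -c "
from h import *
front();mag('scene')"|grep -v blue
```

```text
t 29.2667 tcp-front saddle mm [-0.5  0.7 -2.8] F along [-7.3 -0.1  0.6]
scene yel 116 px [360. 309.] saddle mm 2/50/98% [[-9.8, -14.6, -8.3], [2.7, -10.2, 7.9], [13.3, -1.1, 18.9]]
scene red 35 px [333. 313.] saddle mm 2/50/98% [[-17.8, 20.9, -19.9], [-10.5, 25.5, -18.3], [-3.1, 31.3, -16.6]]
```

step_arm --pt "-0.1 0 0.028" --pt "0 0 0" --spin '[0,0]' --fingers '[0,0]'

```text
time: 29.48
tcp_pos: [0.463, -0.0852, 0.0813]
tool_rot: [179.9, -0.6, -172.1]
contact_force: [-5.8, -0.9, 1.9]
finger_gap: 0.0
grip_force: 3.2
```

```bash
python3 -c "
from h import *
front();mag('scene')"|grep -v blue
```

```text
t 29.4833 tcp-front saddle mm [ 0.8  0.7 -2.7] F along [-6.1 -0.1  0.3]
scene yel 106 px [360. 310.] saddle mm 2/50/98% [[-3.1, -14.5, -7.4], [3.2, -10.0, 7.1], [13.5, -2.3, 13.9]]
scene red 54 px [334. 311.] saddle mm 2/50/98% [[-16.9, 19.3, -17.8], [-9.2, 26.1, -15.9], [-0.1, 32.6, -13.8]]
```

Tab is up at -15.9, so it clicked at 0.8. Stop, back off slowly and verify.

step_arm --pt "0.1 0 -0.03" --pt "0.2 0 -0.06" --pt "0.4 0 -0.12" --pt "0.6 0 -0.18" --pt "0.6 0 -0.5" --pt "0 0 -3" --pt "0 0 -3" --pt "0 0 -1" --spin '[0,0,0,0,0,0,0,0]' --fingers '[0,0,0,0,0,0,0,0]'

```text
time: 30.2
tcp_pos: [0.4513, -0.088, 0.1645]
tool_rot: [-179.9, 0.4, -172.0]
contact_force: [0.4, -0.6, 0.3]
finger_gap: 0.0
grip_force: 0.0
```

step_arm --pt "0 1.5 -2" --pt "0 2.5 -2" --pt "0 2.5 -2" --pt "0 0 0" --pt "0 0 0" --pt "0 0 0" --spin '[0,0,0,0,0,0]' --fingers '[0,0,0,0,0,0]'

```text
time: 30.7
tcp_pos: [0.4401, -0.0237, 0.2212]
tool_rot: [-180.0, 0.1, -172.0]
contact_force: [0.7, -0.5, -0.2]
finger_gap: 0.001
grip_force: 0.0
```

Run:
```python
from h import *
front();mag("scene");mag("top")
# bystanders: pixel change in top view against the start, away from magazine and couplings
from workcell import optics
a=np.load("top0.npz");b=optics.snapshot("top");A,B=cloud(dict(a)),cloud(b)
for n,(x0,x1,y0,y1) in dict(red1=(.54,.61,.05,.115),red2=(.41,.475,.15,.225),whisk=(.59,.74,.2,.28),mug=(.6,.75,.29,.42),glue=(.62,.70,.07,.15)).items():
    f=lambda P:np.median(P[(P[...,0]>x0)&(P[...,0]<x1)&(P[...,1]>y0)&(P[...,1]<y1)&(P[...,2]>.012)],axis=0).round(3)
    print(n,f(A),f(B))
```

```text
t 30.7 tcp-front saddle mm [-51.2  64.9 127.9] F along [ 0.7 -0.6 -0. ]
scene yel 170 px [357. 308.] saddle mm 2/50/98% [[-4.0, -14.7, -6.1], [0.0, -7.0, 9.0], [13.2, 9.2, 13.8]]
scene blue 620 px [331. 326.] saddle mm 2/50/98% [[-74.6, -16.6, -19.7], [-47.0, -4.0, -11.9], [-2.6, 8.9, -7.6]]
scene red 56 px [334. 312.] saddle mm 2/50/98% [[-17.5, 19.6, -17.7], [-10.9, 24.9, -15.7], [-0.4, 32.6, -13.6]]
red1 [0.574 0.082 0.022] [0.574 0.082 0.022]
red2 [0.441 0.184 0.022] [0.441 0.185 0.022]
whisk [0.718 0.246 0.465] [0.718 0.246 0.465]
mug [0.715 0.364 0.466] [0.715 0.364 0.466]
glue [0.668 0.105 0.096] [0.667 0.105 0.096]
```

The third coupling is held with its tail at about -4, the same as the latched first and second, and the tab is up. The two red look-alikes and the glue bottle read as unmoved. Hand in.

```bash
python3 -c "
from workcell import r
print(r.job_done())"
```

```text
the job is handed in; nothing more can be done
None
```

All three yellow couplings are in the magazine tube behind the shut catch, and the job was handed in at about 31 s of the 72 s allowed; the two red look-alikes and the glue bottle read as unmoved, and the mug, whisk and cutter were not checked at the end.

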